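Level the settling plate, load the sample tins and bail them down

ROBOT

A 6-joint arm with a two-finger parallel gripper is mounted at the origin on the work surface. World frame = base frame: x ahead of the robot, y to its left, z up, the work surface at z = 0. Lengths are in m, angles in rad, forces in N, time in s.
With the tool pointing down it reaches from about 0.35 to 0.925 m from the base axis. Payload 6.4 kg.
Tool frame: the origin (TCP) lies midway between the tips of the shut fingers; the grasp point (between the pads) lies 19 mm behind it; z points along the fingers, y is the line along which they close (so a half turn about z gives the same grasp; the last joint's range is limited). The gripper opens to 94 mm and grips with 3 to 60 N. Pads are 16 mm wide; open, the fingers measure 119 mm over their backs; the gripper's body (75 mm by 177 mm) begins 78 mm behind the grasp point.
Start: joints at [0.941, 0.245, 1.558, -0, 1.339, -0.174], TCP at [0.286, 0.584, 0.205] pointing down, gripper open.
Joint ranges: [-3.13, 3.13], [-1.02, 2.26], [0.13, 2.54], [-0.95, 4.09], [0.21, 2.88], [-2.74, 2.74]. Speed limits (rad/s): [2.57, 2.57, 3.14, 3.14, 3.14, 3.14].

INTERFACE

Orientations are given as a 3x3 rotation matrix whose columns are the frame's x, y, z axes.
In Python, from bench import status, eyes, manip gives the robot as it stands.
- The arm moves only by the tool play_rows, never from a script. Its argument "deltas" is a list of rows, each a list of 3 entries, a list of its own where there are three numbers: the turn, a rotation vector about the tool's x, y, z in rad, then the shift along the tool's x, y, z in m, then the closure, from -1 (fully open) to 1 (shut), so that 0 is half open. In form: [[[ax, ay, az], [x, y, z], claw], ...]. A call has 1 to 10 rows; each row shifts and turns the commanded pose from where the row before left it, along the tool's axes as they then stand; what a row does not reach is not made up. A row lasts 1/12 s, in which the tool goes at most 41.7 mm and 7.16 degrees, less where a joint would pass 70% of its speed; a pose out of reach is approached as far as the arm can. A call is refused whole if a number of a shift passes 0.0417 or a number of a turn 0.125, either way. A call with a gripper value outside its range is refused whole. The fingers move at their own pace and stop on an object; the grip force is fixed at half the most. Time passes only in rows, so rows that do not move let the fingers close. It gives the time, the measured TCP pose, the force and the opening at its end, in the units of the state.
- status.state(): the state, without advancing time (a new reading comes with each control period).
- eyes.camera(name): name is "scene" or "top" or "wrist"; returns (picture, depth): 400x640x3 uint8, red, green, blue; 400x640 float32, m along the optical axis (not along the pixel's ray), 0 where there is no reading.
- eyes.camera_params(name): a dict with "K" (3x3 intrinsics, pixels), "R" (3x3) and "t" (3): a world point X has camera coordinates R X + t. Camera axes: x right, y down, z forward; pixel columns grow to the right and rows downward; lengths in m; the calibration is good to about 2 mm. A picture is of the moment at which its call begins: read the wrist's pose just before it. camera_params takes no time and is no camera call; for the wrist camera it gives the pose at the moment of the call.
- manip.job_done(): hands the job in, once; it reports no verdict.
The state is a dict: "time_s": time; "joint_positions": joint angles; "joint_velocities": joint speeds; "effort": joint torques, N m; "eef_pos": TCP position; "orientation": TCP orientation; "wrist_force": force on the tool from outside, world axes, zero at the start; "ft_torque": the same for the moment, N m; "finger_gap": finger opening in m.
Only numpy, scipy, OpenCV 4.12 (cv2) and the standard library are available. Lean on these libraries where they do the work, as an engineer would, in place of code of your own. Each camera call takes 0.05 s, during which the arm holds its last target. There are 200 camera calls.

TASK

Set up the settling plate for its curing run. First bring it level: push the grey plastic wedge in under its low corner, next to the round level, until the bubble lies inside the black ring, and leave the wedge there. Then stand every sample tin flat in the row between the plate's two rails and swing the wire bail over them until its bar is fully down in both catches; the bubble must still be inside the ring at the end, the plate not shoved from its place and the other things on the bench not disturbed.

Things in the scene. Friction and masses are not known exactly. Their poses are not given: they have to be found in the camera images.
- plate: Loose aluminium plate, 2.6 kg, slab 190 (x) x 380 (y) x 12 mm on 3 feet. Origin under its middle at the soles of the good feet: underside z = 24 mm, top z = 36 mm. x points away from the robot, y to its left, yaw within 0.15. Feet 22 mm wide at (0,-172), (80,172) mm; that at (-80,172) lost its pad, leaving a stud 12 mm thick and 10 mm too short: a lean of 0.064 rad about the good feet.
- row_mid (a point): Middle of the tins' row on the plate's top: x 0, y -35, z 36 mm of the plate. The row runs along the plate's y, 142 mm either way, between two rails 5 mm high and 6 mm wide whose inner faces lie 38 mm either side of it. A catch block 30 mm (x) by 8 mm (y), with prongs to 39 mm above the top, closes each end.
- level_eye (a point): Middle of the black ring (23 mm across) on the window of the round brass level, at x -35, y 150, z 50 mm of the plate. The level is 62 mm across and stands 13 mm above the plate's top, near the low corner.
- bubble (a point): Middle of the level's pale bubble, 15 mm across. It moves to the high side, 3 mm for each 10 mrad of lean, up to about 17 mm off; it is inside the ring when within 4 mm of level_eye. It settles in half a second.
- shim_mouth (a point): Lower edge of the plate's +y end at x -45, y 190, z 24 mm of the plate, 35 mm from the bare stud: a good place to push the wedge in, along the plate's -y. It starts 15 mm above the bench and is 24 mm above it when level. The wedge may also enter under the -x edge near that corner.
- wedge: Loose grey plastic wedge, 110 g, 150 mm long (x), 36 mm wide (y), its top sloping evenly from 34 mm at the heel (x = -75 mm) to 4 mm at the toe (x = 75 mm). Origin: middle of its underside. The plate is level when it is about 100 mm in, so 2 mm of travel moves the bubble about 1 mm; pushing takes 5 to 10 N; it stays where it is left.
- wedge_toe (a point): Middle of the wedge's thin edge, 75 mm along +x from its origin, 2 mm up. At the end it must be under the plate at the low corner.
- bail (a joint): Angle of the wire bail (rad): 0 = bar fully down in both catches, over the middle of the row; 1.5 = about upright; 2.75 = laid back behind the plate, on the side away from the robot. Stiff hinge: stays where it is left, 2 to 4 N at the bar. Starts between 0 and 0.7, in the way of loading; beyond 2.3 it is clear of tins and gripper.
- bail_bar (a point): Middle of the bail's round crossbar, 10 mm thick, 300 mm long along the plate's y. Down, it lies at x 0, y -35, z 71 mm of the plate, its underside 5 mm above the tins' lids. It can be pinched from above with the fingertips, or pushed.
- bail_hinge (a point): Point on the bail's hinge axis (the plate's +y; a positive turn opens) at x 60, y -35, z 60 mm of the plate; the bar turns round it at 61 mm. Its two arms are 146 mm either side along y, their brackets 136 mm either side, 32 mm high above the plate's top.
- tin1: Loose round aluminium sample tin with lid, 60 mm across, 25 mm high, about 120 g; origin: middle of its underside, z up. Two to four are present. The row holds four side by side, in any order, centres at least 62 mm apart and at most 111 mm from row_mid along the row.
- tin2: Loose round aluminium sample tin with lid, 60 mm across, 25 mm high, about 120 g; origin: middle of its underside, z up. Two to four are present. The row holds four side by side, in any order, centres at least 62 mm apart and at most 111 mm from row_mid along the row.
- tin3: Loose round aluminium sample tin with lid, 60 mm across, 25 mm high, about 120 g; origin: middle of its underside, z up. Two to four are present. The row holds four side by side, in any order, centres at least 62 mm apart and at most 111 mm from row_mid along the row.
- tin4: Loose round aluminium sample tin with lid, 60 mm across, 25 mm high, about 120 g; origin: middle of its underside, z up. Two to four are present. The row holds four side by side, in any order, centres at least 62 mm apart and at most 111 mm from row_mid along the row.
- wafer_box: Bystander, to be left alone: round flat wafer box, 116 mm across, 16 mm high, blue base and clear lid
- objective: Bystander, to be left alone: brass microscope objective, 33 mm across, 56 mm high, standing
- packer: Bystander, to be left alone: flat steel packer 100 x 40 x 10 mm, too thin for this job
- driver: Bystander, to be left alone: screwdriver, 170 mm long
There are look-alikes about, which are no part of the job. What is meant by the wedge is not yellow, and is the smaller of those in its own colour.

How it is judged:
On the way, in this order (a step that is already met when the one before it is completed fails the run):
1. the wedge is under the low corner and the bubble lies inside the ring (horizontal distance between bubble and level_eye below 0.004 m and x of wedge_toe in the frame of plate between -0.092 and 0.05 m and y of wedge_toe in the frame of plate between 0.02 and 0.185 m), for 0.5 s.
2. every tin present stands flat on the plate in the row between the rails (x of tin1 in the frame of plate between -0.013 and 0.013 m and y of tin1 in the frame of plate between -0.152 and 0.082 m and z of tin1 in the frame of plate between 0.031 and 0.041 m and angle between each of tin1, tin2, tin3, tin4's own z axis and vertical below 0.12 rad and x of tin2 in the frame of plate between -0.013 and 0.013 m and y of tin2 in the frame of plate between -0.152 and 0.082 m and z of tin2 in the frame of plate between 0.031 and 0.041 m and x of tin3 in the frame of plate between -0.013 and 0.013 m and y of tin3 in the frame of plate between -0.152 and 0.082 m and z of tin3 in the frame of plate between 0.031 and 0.041 m and x of tin4 in the frame of plate between -0.013 and 0.013 m and y of tin4 in the frame of plate between -0.152 and 0.082 m and z of tin4 in the frame of plate between 0.031 and 0.041 m), for 0.3 s.
3. the bail is swung over the tins, its bar down in both catches (value of joint bail below 0.06 rad), for 0.3 s.
At the end, for the whole second after the job is handed in: The bubble is within 4 mm of the ring's middle, the wedge's toe under the low corner; every tin present stands flat (0.12 rad) on the plate's top in the row, within 13 mm of its middle line; the bail reads below 0.06; all at rest (all of step 1 and all of step 2 and value of joint bail below 0.06 rad and linear speed of plate below 0.01 m/s and linear speed of each of tin1, tin2, tin3, tin4 below 0.02 m/s); the robot touches nothing.
It fails at once if the plate is shoved more than 50 mm from its place (distance of plate from where it was at the start of the episode above 0.05 m).
It fails at once if a bystander is moved more than 60 mm (distance of any of wafer_box, objective, packer, driver from where it was at the start of the episode above 0.06 m).
Of tin1, tin2, tin3, tin4 only 2 to 4 are there at a start; the rules pass over those that are not, and their reading is None.
At some moment in a run one of tin1, tin2, tin3, tin4 may be knocked a few centimetres aside while the robot is not near it.
Once in a run the grip may slacken for a moment while it holds something.
It also fails if it takes over 210 s, if anything falls off the work surface, if the arm or the gripper's body presses on something with over 40 N, if the wrist force passes 120 N, or if a joint passes its speed limit or range.

## Working session

There is one attempt and no reset: what is moved stays moved. The work goes in short steps, Python scripts to look and compute and a tool call to move; the robot and the scene stay as the last step left them, time stands still between calls to the robot, and variables do not carry over. Pictures are saved under pics/ and viewed, on a budget of 14 in all, crops included, one or two more only if the job needs it, and the job is handed in when it is done.

Besides the shell and the picture viewer there is one more tool, called after ">>>" by a JSON object that holds its "name" and its "arguments". play_rows: Moves the arm, as the interface text tells. Its arguments: {"type":"object","properties":{"deltas":{"type":"array","items":{"type":"array"}}},"required":["deltas"]}

```bash
ls; mkdir -p pics; cat > h.py <<'E'
import numpy as np, cv2
from bench import status, eyes, manip
def snap(n,f=None):
    p=eyes.camera_params(n); im,d=eyes.camera(n)
    if f: cv2.imwrite('pics/'+f,im[:,:,::-1])
    np.savez('last_'+n+'.npz',im=im,d=d,**{k:np.array(p[k]) for k in 'KRt'})
    return im,d,p
def load(n):
    z=np.load('last_'+n+'.npz'); return z['im'],z['d'],{k:z[k] for k in 'KRt'}
def ray(p,u,v,z):
    R=np.array(p['R']);t=np.array(p['t']);c=-R.T@t
    r=R.T@np.linalg.inv(p['K'])@np.array([u,v,1.]); return c+r*(z-c[2])/r[2]
def dep(p,d,u,v):
    R=np.array(p['R']);t=np.array(p['t'])
    return R.T@(np.linalg.inv(p['K'])@np.array([u,v,1.])*d[int(v),int(u)]-t)
def proj(p,X):
    c=np.array(p['R'])@X+np.array(p['t']); q=np.array(p['K'])@c; return q[:2]/q[2]
E
python3 - <<'E'
from h import *
for n in ('scene','top'):
    im,d,p=snap(n,n+'0.png'); print(n,p)
print(status.state())
E
```

```text
pics
scene {'K': array([[416.44170604,   0.        , 318.44619816],
       [  0.        , 416.44170604, 203.0212275 ],
       [  0.        ,   0.        ,   1.        ]]), 'R': array([[-0.52199814,  0.8528768 , -0.01091414],
       [ 0.54945175,  0.32644642, -0.76911346],
       [-0.65239614, -0.40747258, -0.63901907]]), 't': array([ 0.20624241, -0.24281518,  1.50829629])}
top {'K': array([[497.32871929,   0.        , 320.97403022],
       [  0.        , 497.32871929, 209.14062895],
       [  0.        ,   0.        ,   1.        ]]), 'R': array([[ 6.19819023e-04, -9.99788379e-01, -2.05624274e-02],
       [-9.87174592e-01,  2.67091194e-03, -1.59622026e-01],
       [ 1.59643167e-01,  2.03976426e-02, -9.86964029e-01]]), 't': array([0.07592134, 0.50596825, 1.5396148 ])}
{'time_s': 0.1, 'joint_positions': array([ 9.40907149e-01,  2.45748069e-01,  1.55886596e+00, -2.06090872e-05,
        1.33870965e+00, -1.74089877e-01]), 'joint_velocities': array([-0.00126205, -0.00215619, -0.00205704, -0.00068405,  0.0017302 ,
       -0.00229868]), 'effort': array([ 1.96108049e-04, -4.16909015e+01, -3.15529275e+01,  6.86745672e-02,
        3.08912143e-02, -4.77504227e-05]), 'eef_pos': array([0.28579027, 0.58320414, 0.20446716]), 'orientation': array([[-8.97911432e-01,  4.40175025e-01, -1.00345931e-03],
       [ 4.40176080e-01,  8.97910368e-01, -1.41063987e-03],
       [ 2.80088074e-04, -1.70832845e-03, -9.99998502e-01]]), 'wrist_force': array([-0.03430478,  0.11535474,  0.24252954]), 'ft_torque': array([-0.05524238, -0.00015085, -0.01737812]), 'finger_gap': 0.0941327547363309}
```

View pics/top0.png

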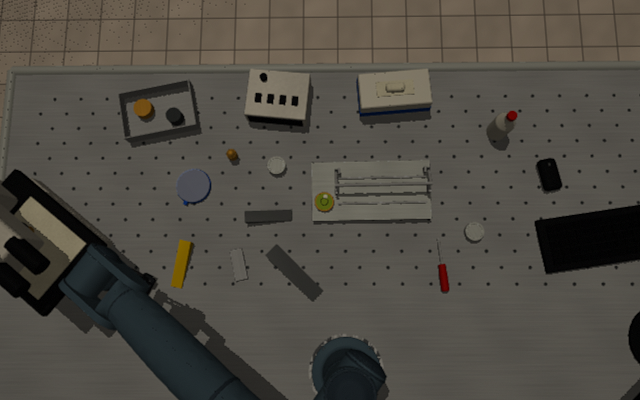

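View pics/scene0.png

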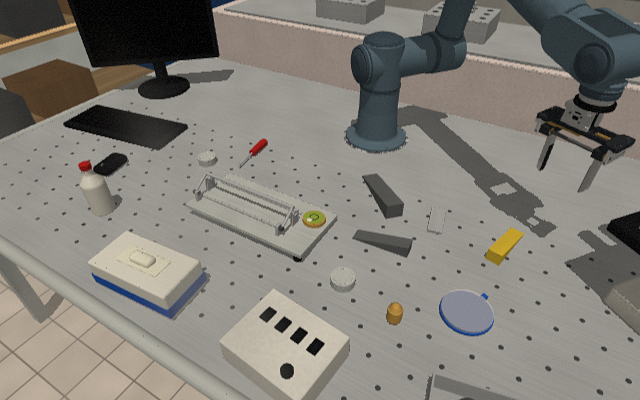

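The top view shows the plate at (312–432, 161–221) with the level at (325,202). Its two candidate wedges are a small grey one at (268,216) and a bigger one at (295,272). Two tins are at (276,166) and (474,232). In the scene view the small wedge's thick end is on the far (+y) side, so its toe already faces the plate.

```bash
python3 - <<'E'
from h import *
im,d,p=load('top')
g=cv2.cvtColor(im,cv2.COLOR_RGB2GRAY); hsv=cv2.cvtColor(im,cv2.COLOR_RGB2HSV)
# wedges: dark grey
m=((g<95)).astype(np.uint8); m=cv2.morphologyEx(m,cv2.MORPH_OPEN,np.ones((5,5)))
n,l,s,c=cv2.connectedComponentsWithStats(m)
for i in range(1,n):
    if s[i,4]>80 and 230<c[i][0]<330 and 190<c[i][1]<310:
        r=cv2.minAreaRect(np.argwhere(l==i)[:,::-1].astype(np.float32)); print('wedge',c[i],s[i,4],r,g[l==i].mean())
        for b in cv2.boxPoints(r): print('   ',b,ray(p,*b,0.015).round(4),d[min(int(b[1]),399),int(b[0])])
# bright: plate + tins
m=((g>140)&(hsv[...,1]<60)).astype(np.uint8); 
print(g[190,380],g[232,474],g[166,276],g[190,300])
m2=((g>150)).astype(np.uint8); m2=cv2.morphologyEx(m2,cv2.MORPH_CLOSE,np.ones((5,5)));m2=cv2.morphologyEx(m2,cv2.MORPH_OPEN,np.ones((3,3)))
n,l,s,c=cv2.connectedComponentsWithStats(m2)
for i in range(1,n):
    if s[i,4]>100 and s[i,4]<12000 and c[i][1]>140:
        r=cv2.minAreaRect(np.argwhere(l==i)[:,::-1].astype(np.float32)); z=.03 if s[i,4]>2000 else .025
        print('bright',c[i],s[i,4],r,ray(p,*c[i],z).round(4),dep(p,d,*c[i]).round(4))
        if s[i,4]>2000:
            for b in cv2.boxPoints(r): print('   ',b,ray(p,*b,0.036).round(4))
m=((hsv[...,1]>120)&(hsv[...,0]>15)&(hsv[...,0]<75)).astype(np.uint8)
n,l,s,c=cv2.connectedComponentsWithStats(m)
for i in range(1,n):
    if s[i,4]>60: print('yel',c[i],s[i],ray(p,*c[i],.045).round(4))
big=cv2.resize(im[150:310,220:500],None,fx=2.8,fy=2.8,interpolation=cv2.INTER_CUBIC)
cv2.imwrite('pics/topcrop.png',big[:,:,::-1])
for y in range(155,230,4): print(y, [round(float(dep(p,d,u,y)[2])*1000) for u in range(308,440,8)])
E
```

```text
wedge [321.89673346 227.93776627] 208906 ((319.5, 199.5), (399.0, 639.0), 90.0) 71.06332991871942
    [-1.2215852e-14  0.0000000e+00] [1.259  1.2064 0.015 ] 2.5812023
    [639.   0.] [ 1.2319 -1.0115  0.015 ] 2.510354
    [639. 399.] [-0.0706 -0.881   0.015 ] 1.3652577
    [  0. 399.] [-0.0801  1.0657  0.015 ] 1.541067
wedge [324.05211726 203.26384365] 307 ((324.5, 203.0), (18.0, 19.0), 90.0) 75.49185667752442
    [315. 194.] [0.5602 0.0954 0.015 ] 1.5954868
    [334. 194.] [0.56   0.0337 0.015 ] 1.5995897
    [334. 212.] [0.5009 0.0339 0.015 ] 1.5880181
    [315. 212.] [0.501  0.0952 0.015 ] 1.5941879
103 98 108 86
yel [143.31428571 108.41904762] [134  99  20  20 315] [0.8442 0.6628 0.045 ]
yel [231.66 154.34] [226 149  12  12 100] [0.6862 0.365  0.045 ]
yel [323.70848708 201.8597786 ] [315 192  19  20 271] [0.5289 0.0666 0.045 ]
yel [181.07028754 262.85303514] [171 239  22  50 626] [0.3361 0.514  0.045 ]
155 [4, 2, 2, 2, -3, 4, 4, 0, 4, 2, 5, 5, 5, 0, -4, 5, 0]
159 [-2, -3, 6, -9, -1, -2, 3, -3, 5, 5, -1, 9, 0, -3, 7, 4, 3]
163 [2, 39, 37, 42, 44, 45, 43, 35, 41, 35, 39, 34, 39, 38
[... 446 characters left out ...]
, 2]
191 [2, 36, 36, 31, 32, 31, 34, 36, 35, 31, 33, 40, 31, 34, 36, 75, 4]
195 [0, 32, 47, 32, 31, 33, 31, 39, 27, 34, 33, 36, 42, 33, 39, 38, 0]
199 [4, 47, 44, 41, 39, 29, 27, 35, 28, 33, 31, 31, 34, 38, 38, 32, -1]
203 [2, 49, 47, 47, 38, 35, 36, 34, 44, 33, 35, 31, 37, 34, 39, 32, -2]
207 [5, 43, 49, 34, 32, 39, 29, 31, 27, 39, 34, 31, 28, 35, 33, 34, -4]
211 [2, 28, 47, 28, 32, 30, 36, 31, 26, 32, 34, 30, 34, 37, 33, 37, 3]
215 [0, 31, 29, 26, 23, 26, 26, 28, 20, 30, 26, 36, 31, 28, 33, 31, 4]
219 [1, 27, 26, 30, 22, 27, 29, 26, 34, 33, 28, 35, 36, 31, 22, -5, -1]
223 [3, 8, -3, 7, 1, -3, 0, -2, 5, 0, 2, 9, -1, 3, 4, -3, 5]
227 [4, -1, 6, 3, 3, 1, 0, -1, 1, 0, -6, 4, -1, 3, -5, -7, -1]
```

View pics/topcrop.png

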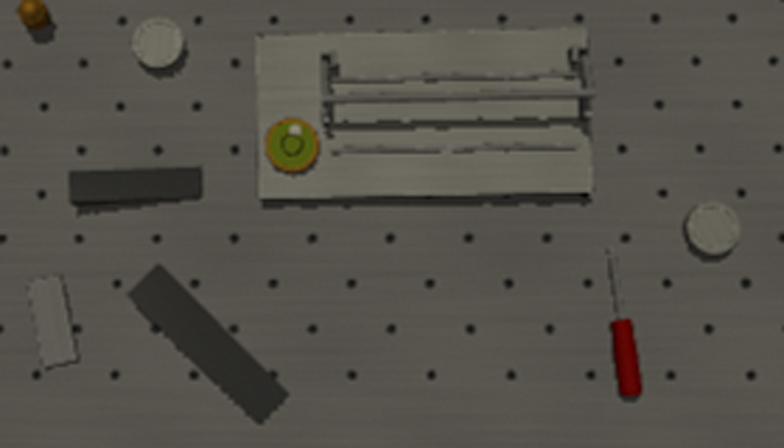

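The crop shows the small wedge at top pixels (245–292, 210–222), level with its long side almost along image x. The bar stands up at about 100 mm height, so the bail is partly open. No other tins are visible. I'll get the numbers from masks.

```bash
python3 - <<'E'
from h import *
im,d,p=load('top')
g=cv2.cvtColor(im,cv2.COLOR_RGB2GRAY).astype(float); sat=cv2.cvtColor(im,cv2.COLOR_RGB2HSV)[...,1]
def blob(m,u,v,name,z):
    m=cv2.morphologyEx(m.astype(np.uint8),cv2.MORPH_OPEN,np.ones((3,3)))
    n,l,s,c=cv2.connectedComponentsWithStats(m); i=l[v,u]
    r=cv2.minAreaRect(np.argwhere(l==i)[:,::-1].astype(np.float32))
    print(name,c[i].round(1),s[i],ray(p,*c[i],z).round(4))
    for b in cv2.boxPoints(r): print('    ',b.round(1),ray(p,*b,z).round(4))
    return l==i
blob(g<66,268,216,'wedge',.015); blob(g<66,295,272,'big',.02)
H,W=d.shape; uu,vv=np.meshgrid(np.arange(W),np.arange(H))
P=(np.linalg.inv(p['K'])@np.stack([uu.ravel(),vv.ravel(),np.ones(H*W)]))*cv2.medianBlur(d,3).ravel()
X=(p['R'].T@(P-p['t'][:,None])).T.reshape(H,W,3)
h=X[...,2]
blob(h>.014,276,166,'tinA',.025); blob(h>.014,474,232,'tinB',.025)
m=blob(h>.014,380,200,'plate',.032)
# plate plane fit on flat part
q=X[m]; q=q[q[:,2]<.05]
A=np.c_[q[:,:2],np.ones(len(q))]
for _ in range(5):
    c=np.linalg.lstsq(A,q[:,2],rcond=None)[0]; e=abs(A@c-q[:,2]); k=e<.008; A=A[k];q=q[k]
print('plane',c,'lean',np.hypot(*c[:2]))
bar=m&(h>.08); b=X[bar]; print('bar',len(b),b.mean(0),b[:,1].min(),b[:,1].max(),np.polyfit(b[:,1],b[:,0],1))
Xw=X[210:222,246:291]; print('wedge prof',[ (round(float(np.median(Xw[4:8,i,1])),3),round(float(np.median(Xw[4:8,i,2]))*1000)) for i in range(0,45,5) ] if 0 else [round(float(np.median(Xw[3:9,i:i+5,2]))*1000) for i in range(0,45,5)])
E
```

```text
wedge [267.2 216.9] [245 210  48  17 655] [0.4852 0.2498 0.015 ]
     [244.5 211. ] [0.5048 0.324  0.015 ]
     [291.6 208.7] [0.5121 0.171  0.015 ]
     [292.4 223.9] [0.4623 0.168  0.015 ]
     [245.2 226.3] [0.455  0.3203 0.015 ]
big [293.5 272.2] [ 266  245   56   56 1126] [0.3078 0.1626 0.02  ]
     [262.6 257.9] [0.3529 0.2616 0.02  ]
     [276.7 241.9] [0.4039 0.2173 0.02  ]
     [326.9 286.2] [0.2641 0.0571 0.02  ]
     [312.8 302.2] [0.2146 0.1014 0.02  ]
tinA [275.6 165.3] [267 157  18  18 266] [0.6541 0.2242 0.025 ]
     [267. 157.] [0.6822 0.2527 0.025 ]
     [284. 157.] [0.6819 0.1969 0.025 ]
     [284. 174.] [0.6249 0.1962 0.025 ]
     [267. 174.] [0.6251 0.2516 0.025 ]
tinB [473.7 231.2] [464 222  20  19 291] [ 0.4366 -0.4084  0.025 ]
     [461. 231.] [ 0.4373 -0.3685  0.025 ]
     [473.5 218.5] [ 0.4772 -0.4098  0.025 ]
     [486.5 231.5] [ 0.4355 -0.4487  0.025 ]
     [474. 244.] [ 0.3959 -0.4075  0.025 ]
plate [370.6 190.5] [ 311  160  121   61 7015] [ 0.5679 -0.0836  0.032 ]
     [310.3 162. ] [0.663  0.1105 0.032 ]
     [430.6 159.7] [ 0.6687 -0.2791  0.032 ]
     [431.7 218.8] [ 0.4756 -0.276   0.032 ]
     [311.4 221. ] [0.4692 0.1062 0.032 ]
plane [ 0.06920813 -0.0139113  -0.00544346] lean 0.07059242053449005
bar 349 [ 0.57620092 -0.11955298  0.0963359 ] -0.2656220880112936 0.0340428586263922 [-0.02402975  0.5733281 ]
wedge prof [33, 29, 25, 24, 19, 17, 13, 10, 7]
```

>>> {"name": "play_rows", "arguments": {"deltas": [[[0,0,0.112],[0,0,0],-1],[[0,0,0.112],[0,0,0],-1],[[0,0,0.112],[0,0,0],-1],[[0,0,0.112],[0,0,0],-1],[[0,0,0.112],[0,0,0],-1],[[0,0,0.112],[0,0,0],-1],[[0,0,0.112],[0,0,0],-1],[[0,0,0.112],[0,0,0],-1],[[0,0,0.112],[0,0,0],-1],[[0,0,0.112],[0,0,0],-1]]}}

```text
time_s: 0.93
eef_pos: [0.2859, 0.5833, 0.2048]
orientation: [[0.011, 1.0, -0.001], [1.0, -0.011, -0.001], [-0.001, -0.001, -1.0]]
wrist_force: [0.2, -0.9, 0.3]
finger_gap: 0.094
```

>>> {"name": "play_rows", "arguments": {"deltas": [[[0,0,0],[-0.0283,0.0203,0],-1],[[0,0,0],[-0.0283,0.0203,0],-1],[[0,0,0],[-0.0283,0.0203,0],-1],[[0,0,0],[-0.0283,0.0203,0],-1],[[0,0,0],[-0.0283,0.0203,0],-1],[[0,0,0],[-0.0283,0.0203,0],-1],[[0,0,0],[-0.0283,0.0203,0],-1],[[0,0,0],[-0.0283,0.0203,0],-1],[[0,0,0],[-0.0283,0.0203,0],-1],[[0,0,0],[-0.0283,0.0203,0],-1]]}}

```text
time_s: 1.77
eef_pos: [0.4881, 0.298, 0.2051]
orientation: [[0.005, 1.0, -0.001], [1.0, -0.005, -0.0], [-0.0, -0.001, -1.0]]
wrist_force: [-0.3, -0.3, -0.5]
finger_gap: 0.0941
```

```bash
cat >> h.py <<'E'
def go(pos,yawx=None,tag=''):
    """delta in tool axes to reach pos with tool down and tool x at world angle yawx"""
    s=status.state(); R=np.array(s['orientation']); e=np.array(s['eef_pos'])
    if yawx is None: yawx=np.arctan2(R[1,0],R[0,0])
    x=np.array([np.cos(yawx),np.sin(yawx),0]); z=np.array([0,0,-1.]); T=np.c_[x,np.cross(z,x),z]
    rv=cv2.Rodrigues(R.T@T)[0].ravel()
    print(tag,'at',e.round(4),'yawx',np.arctan2(R[1,0],R[0,0]).round(3),'turn',rv.round(4),'then shift',(T.T@(np.array(pos)-e)).round(4),'gap',round(s['finger_gap'],4),'F',np.round(s['wrist_force'],1),'t',round(s['time_s'],1))
E
python3 - <<'E'
from h import *
im,d,p=snap('wrist','w1.png'); print(p)
go([.489,.300,.2],np.pi/2)
im,d,p=snap('top','t1.png')
E
```

```text
{'K': array([[342.8799564 ,   0.        , 315.53945955],
       [  0.        , 342.8799564 , 192.80566511],
       [  0.        ,   0.        ,   1.        ]]), 'R': array([[ 0.99999057, -0.00417423, -0.00120008],
       [-0.0036559 , -0.95813143,  0.28630544],
       [-0.00234494, -0.28629835, -0.95813765]]), 't': array([-0.48548209,  0.25787919,  0.47847885])}
 at [0.4915 0.2938 0.2051] yawx 1.561 turn [ 0.0014  0.0029 -0.0097] then shift [ 0.0062 -0.0025  0.0051] gap 0.0938 F [ 2.7 -1.9 -0.3] t 1.8
```

View pics/w1.png

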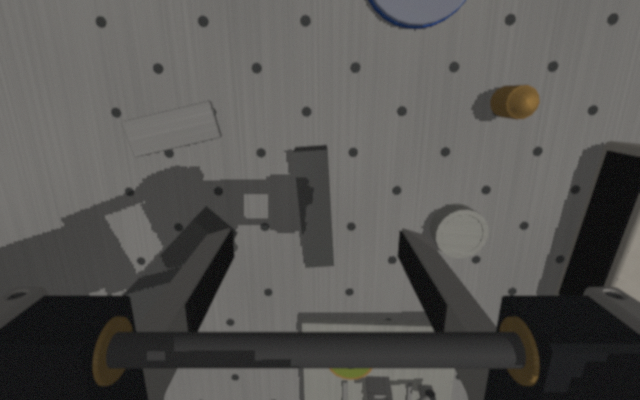

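The wedge runs from heel top edge (298–328, 152) to toe edge (305–333, 267) in the wrist view. The plate's +y edge is near v≈313.

```bash
python3 - <<'E'
from h import *
im,d,p=load('wrist')
m=(cv2.cvtColor(im,cv2.COLOR_RGB2GRAY)<80).astype(np.uint8)
g=cv2.cvtColor(im,cv2.COLOR_RGB2GRAY)
for v in (152,165,180,200,220,240,255,262): print(v,[int(x) for x in g[v,286:345:2]])
for u,v,z in ((297,152,.034),(328,152,.034),(305,267,.004),(334,267,.004),(301,314,.034),(433,318,.034),(461,233,.025)): print(u,v,ray(p,u,v,z).round(4))
print([ (v,round(float(dep(p,d,316,v)[2]),3)) for v in range(146,270,8)])
E
```

```text
152 [80, 68, 70, 67, 64, 62, 62, 64, 62, 66, 67, 66, 65, 66, 66, 67, 67, 68, 66, 64, 69, 102, 114, 114, 116, 115, 111, 115, 116, 115]
165 [115, 86, 68, 70, 71, 69, 70, 69, 67, 68, 69, 69, 67, 68, 67, 67, 66, 66, 67, 67, 67, 89, 113, 113, 116, 115, 111, 113, 115, 114]
180 [68, 68, 71, 69, 68, 50, 43, 43, 44, 44, 44, 54, 68, 67, 68, 66, 68, 64, 66, 66, 66, 74, 104, 112, 117, 113, 112, 112, 114, 116]
200 [69, 69, 68, 71, 68, 69, 53, 43, 43, 47, 41, 40, 43, 51, 67, 66, 67, 67, 66, 67, 66, 67, 90, 111, 114, 112, 110, 111, 112, 111]
220 [68, 69, 68, 68, 69, 67, 65, 53, 42, 50, 65, 66, 64, 65, 68, 66, 65, 63, 66, 68, 65, 65, 73, 103, 113, 111, 110, 111, 110, 112]
240 [111, 111, 112, 109, 108, 110, 110, 82, 69, 66, 65, 68, 66, 68, 66, 66, 66, 67, 65, 68, 63, 66, 66, 85, 112, 110, 111, 111, 112, 111]
255 [110, 111, 109, 110, 108, 110, 110, 112, 95, 68, 67, 66, 67, 66, 65, 66, 67, 64, 67, 66, 66, 66, 65, 72, 105, 109, 112, 113, 113, 111]
262 [111, 112, 110, 111, 106, 109, 110, 111, 104, 76, 66, 63, 66, 66, 68, 66, 65, 66, 66, 65, 65, 65, 66, 66, 103, 110, 113, 112, 113, 112]
297 152 [0.4678 0.3213 0.034 ]
328 152 [0.4997 0.3212 0.034 ]
305 267 [0.4732 0.1728 0.004 ]
334 267 [0.509  0.1726 0.004 ]
301 314 [0.4687 0.1268 0.034 ]
433 318 [0.6264 0.1207 0.034 ]
461 233 [0.6511 0.2266 0.025 ]
[(146, 0.01), (154, 0.033), (162, 0.03), (170, 0.029), (178, 0.027), (186, 0.025), (194, 0.023), (202, 0.021), (210, 0.02), (218, 0.018), (226, 0.017), (234, 0.012), (242, 0.011), (250, 0.01), (258, 0.006), (266, 0.003)]
```

```bash
python3 -c "
from h import *
go([.4834,.299,.006],1.633)"
```

```text
at [0.4898 0.2962 0.2051] yawx 1.56 turn [ 0.      0.001  -0.0728] then shift [ 0.0032 -0.0062  0.1991] gap 0.0938 F [-0.8  0.7  0.5] t 1.9
```

>>> {"name": "play_rows", "arguments": {"deltas": [[[0,0,-0.073],[0,-0.0055,0],-1],[[0,0,0],[0,0,0.022],-1],[[0,0,0],[0,0,0.022],-1],[[0,0,0],[0,0,0.022],-1],[[0,0,0],[0,0,0.022],-1],[[0,0,0],[0,0,0.022],-1],[[0,0,0],[0,0,0.022],-1],[[0,0,0],[0,0,0.022],-1],[[0,0,0],[0,0,0.022],-1],[[0,0,0],[0,0,0.02],-1]]}}

```text
time_s: 2.7
eef_pos: [0.481, 0.3001, 0.0078]
orientation: [[-0.069, 0.998, -0.001], [0.998, 0.069, -0.0], [-0.0, -0.001, -1.0]]
wrist_force: [-0.1, -0.2, 0.0]
finger_gap: 0.094
```

>>> {"name": "play_rows", "arguments": {"deltas": [[[0,0,0],[0,0,0],-1],[[0,0,0],[0,0,0],0.3],[[0,0,0],[0,0,0],1],[[0,0,0],[0,0,0],1],[[0,0,0],[0,0,0],1],[[0,0,0],[0,0,0],1],[[0,0,0],[0,0,0],1],[[0,0,0],[0,0,0],1],[[0,0,0],[0,0,0],1],[[0,0,0],[0,0,0],1]]}}

```text
time_s: 3.53
eef_pos: [0.4823, 0.2997, 0.0095]
orientation: [[-0.068, 0.998, 0.0], [0.998, 0.068, 0.0], [0.0, 0.0, -1.0]]
wrist_force: [0.2, -0.3, 0.0]
finger_gap: 0.0375
```

```bash
python3 -c "
from h import *
go([.519,.25,.006],1.588)"
```

```text
at [0.4823 0.2997 0.0095] yawx 1.639 turn [ 0.0003 -0.0001  0.0507] then shift [-0.0503  0.0358  0.0035] gap 0.0375 F [ 0.2 -0.3  0. ] t 3.5
```

>>> {"name": "play_rows", "arguments": {"deltas": [[[0,0,0.0507],[0,0,0],1],[[0,0,0],[-0.01,0.009,0],1],[[0,0,0],[-0.01,0.009,0],1],[[0,0,0],[-0.01,0.009,0],1],[[0,0,0],[-0.01,0.009,0],1],[[0,0,0],[-0.01,0,0],1],[[0,0,0],[0,0,0],1],[[0,0,0],[0,0,0],1],[[0,0,0],[0,0,0],1]]}}

```text
time_s: 4.28
eef_pos: [0.5192, 0.2498, 0.0095]
orientation: [[-0.017, 1.0, 0.0], [1.0, 0.017, -0.001], [-0.001, 0.0, -1.0]]
wrist_force: [0.6, -1.8, 2.2]
finger_gap: 0.0362
```

```bash
cat > bub.py <<'E'
from h import *
def bubble(n='top',f=None):
    im,d,p=snap(n)
    return im,d,p
im,d,p=bubble()
go([.5188,.183,.009],1.588)
big=cv2.resize(im[180:240,230:340],None,fx=7,fy=7,interpolation=cv2.INTER_CUBIC)
cv2.imwrite('pics/b1.png',big[:,:,::-1])
E
python3 bub.py
```

```text
at [0.519  0.2501 0.0095] yawx 1.588 turn [0.0002 0.0005 0.0004] then shift [-0.0671 -0.0014  0.0005] gap 0.0357 F [ 0.5 -1.4  1.3] t 4.3
```

View pics/b1.png

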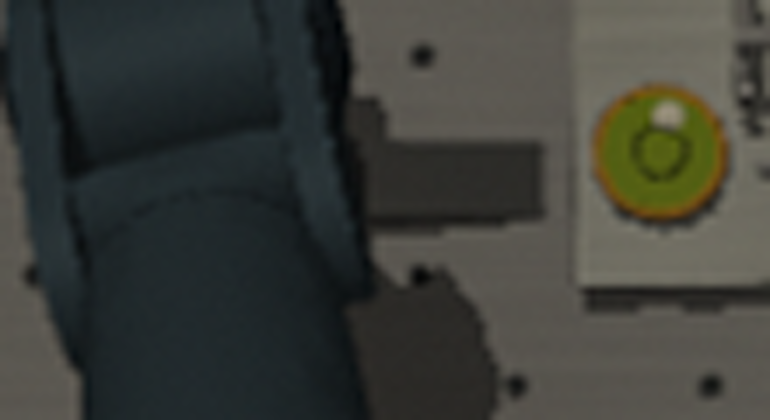

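The crop shows the bubble at (667,115), clearly off the ring at (660,150). The toe is pointing at the plate edge and lies in front of it.

>>> {"name": "play_rows", "arguments": {"deltas": [[[0,0,0],[-0.008,0,0],1],[[0,0,0],[-0.008,0,0],1],[[0,0,0],[-0.008,0,0],1],[[0,0,0],[-0.008,0,0],1],[[0,0,0],[-0.008,0,0],1],[[0,0,0],[-0.008,0,0],1],[[0,0,0],[-0.007,0,0],1],[[0,0,0],[-0.005,0,0],1],[[0,0,0],[-0.005,0,0],1],[[0,0,0],[0,0,0],1]]}}

```text
time_s: 5.17
eef_pos: [0.5203, 0.1841, 0.0095]
orientation: [[-0.017, 1.0, -0.0], [1.0, 0.017, -0.001], [-0.001, -0.0, -1.0]]
wrist_force: [-0.7, -2.3, 3.4]
finger_gap: 0.0361
```

>>> {"name": "play_rows", "arguments": {"deltas": [[[0,0,0],[-0.004,0,0],1],[[0,0,0],[-0.004,0,0],1],[[0,0,0],[-0.004,0,0],1],[[0,0,0],[-0.004,0,0],1],[[0,0,0],[-0.004,0,0],1],[[0,0,0],[-0.004,0,0],1],[[0,0,0],[-0.004,0,0],1],[[0,0,0],[0,0,0],1],[[0,0,0],[0,0,0],1],[[0,0,0],[0,0,0],1]]}}

```text
time_s: 6.0
eef_pos: [0.5206, 0.1588, 0.0095]
orientation: [[-0.017, 1.0, 0.0], [1.0, 0.017, 0.003], [0.003, 0.0, -1.0]]
wrist_force: [1.2, 9.1, 1.6]
finger_gap: 0.0358
```

```bash
cat > bub.py <<'E'
from h import *
import sys
def meas(n,z=.05):
    im,d,p=snap(n)
    c=proj(p,np.array([.5305,.0655,.048])); u0,v0=[int(round(x)) for x in c]
    K=4; w=16
    b=cv2.resize(im[v0-w:v0+w,u0-w:u0+w],None,fx=K,fy=K,interpolation=cv2.INTER_CUBIC)
    hsv=cv2.cvtColor(b,cv2.COLOR_RGB2HSV); H,S,V=[hsv[...,i].astype(int) for i in range(3)]
    grn=((H>28)&(H<50)&(S>120)).astype(np.uint8)
    n_,l,s,cc=cv2.connectedComponentsWithStats(cv2.morphologyEx(grn,cv2.MORPH_CLOSE,np.ones((9,9))))
    i=1+np.argmax(s[1:,4]); hull=cv2.convexHull(np.argwhere(l==i)[:,::-1].astype(np.int32))
    disc=np.zeros_like(grn); cv2.fillConvexPoly(disc,hull,1)
    (ex,ey),ax,an=cv2.fitEllipse(hull)
    ins=cv2.erode(disc,np.ones((5,5)))>0
    bub=ins&(S<110)&(V>110)
    dark=ins&(V<70)
    f=lambda x,y: ray(p,(x+.5)/K-.5+u0-w,(y+.5)/K-.5+v0-w,z)
    E=f(ex,ey); out=[n,'ellipse',E.round(4),np.round(ax,1)]
    for nm,m in (('ring',dark),('bub',bub)):
        if m.sum()>5:
            y,x=np.argwhere(m).mean(0); q=f(x,y); out+=[nm,int(m.sum()),q.round(4),((q-E)*1000)[:2].round(1)]
    print(*out)
    return b
a=meas('top'); c=meas('scene')
go([.5188,.143,.009],1.588)
if len(sys.argv)>1: cv2.imwrite('pics/'+sys.argv[1],np.hstack([cv2.resize(x,(400,400),interpolation=cv2.INTER_CUBIC) for x in (a,c)])[:,:,::-1])
E
python3 bub.py b2.png
```

```text
top ellipse [0.5316 0.0661 0.05  ] [63.  63.4] ring 249 [0.5286 0.066  0.05  ] [-3.1 -0.1] bub 210 [0.5466 0.0633 0.05  ] [14.9 -2.9]
scene ellipse [0.536  0.0674 0.05  ] [50.8 67. ] bub 347 [0.5453 0.0667 0.05  ] [ 9.3 -0.7]
 at [0.5207 0.1588 0.0095] yawx 1.588 turn [ 0.0005 -0.0029 -0.0005] then shift [-0.0157 -0.0021  0.0005] gap 0.0357 F [-0.4  7.3  2.1] t 6.1
```

View pics/b2.png

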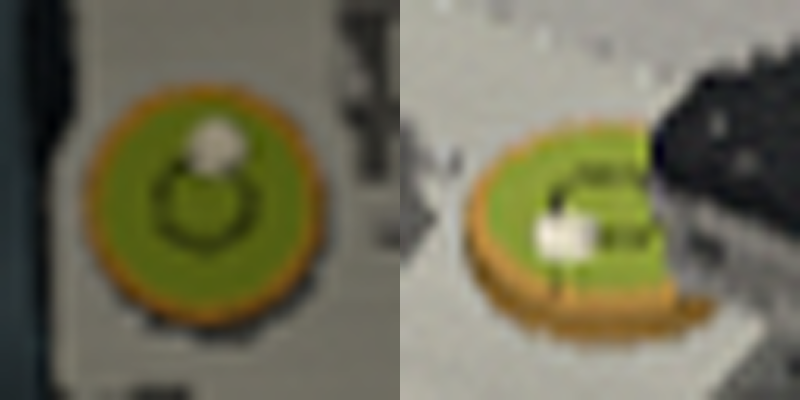

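Left crop (top camera): ring centred at (205,203), bubble at (216,148). That puts the bubble about 14 mm off towards +x, so the wedge has just begun to lift the plate and needs roughly 25 mm more.

>>> {"name": "play_rows", "arguments": {"deltas": [[[0,0,0],[-0.004,-0.0005,0],1],[[0,0,0],[-0.004,-0.0005,0],1],[[0,0,0],[-0.004,0,0],1],[[0,0,0],[-0.004,0,0],1],[[0,0,0],[-0.003,0,0],1],[[0,0,0],[-0.002,0,0],1],[[0,0,0],[0,0,0],1],[[0,0,0],[0,0,0],1],[[0,0,0],[0,0,0],1],[[0,0,0],[0,0,0],1]]}}

```text
time_s: 6.93
eef_pos: [0.5198, 0.1386, 0.0095]
orientation: [[-0.016, 1.0, 0.0], [1.0, 0.016, 0.004], [0.004, 0.0, -1.0]]
wrist_force: [-0.5, 12.5, 2.2]
finger_gap: 0.0361
```

```bash
python3 bub.py
```

```text
top ellipse [0.5331 0.0642 0.05  ] [57.2 65.1] ring 337 [0.5333 0.0695 0.05  ] [0.2 5.3] bub 221 [0.5367 0.0656 0.05  ] [3.5 1.4]
scene ellipse [0.5355 0.0655 0.05  ] [48.9 67.5] bub 247 [0.5387 0.0652 0.05  ] [ 3.2 -0.3]
 at [0.5198 0.1386 0.0095] yawx 1.587 turn [ 0.0002 -0.0045 -0.0009] then shift [ 0.0044 -0.0009  0.0005] gap 0.0356 F [ 0.2 12.7  2.8] t 7.0
```

>>> {"name": "play_rows", "arguments": {"deltas": [[[0,0,0],[-0.003,0,0],1],[[0,0,0],[-0.003,0,0],1],[[0,0,0],[-0.001,0,0],1],[[0,0,0],[0,0,0],1],[[0,0,0],[0,0,0],1],[[0,0,0],[0,0,0],1],[[0,0,0],[0,0,0],1],[[0,0,0],[0,0,0],1],[[0,0,0],[0,0,0],1]]}}

```text
time_s: 7.78
eef_pos: [0.5199, 0.1325, 0.0095]
orientation: [[-0.016, 1.0, 0.0], [1.0, 0.016, 0.006], [0.006, 0.0, -1.0]]
wrist_force: [0.1, 16.1, 1.7]
finger_gap: 0.0354
```

```bash
python3 bub.py b3.png
```

```text
top ellipse [0.5337 0.0613 0.05  ] [49.7 65.7] ring 342 [0.5367 0.0646 0.05  ] [3.  3.3] bub 251 [0.5343 0.0657 0.05  ] [0.6 4.4]
scene ellipse [0.5324 0.0678 0.05  ] [51.5 79.7] bub 161 [0.5439 0.0671 0.05  ] [11.5 -0.8]
 at [0.5199 0.1325 0.0095] yawx 1.587 turn [ 0.0003 -0.0061 -0.0012] then shift [ 0.0105 -0.0009  0.0005] gap 0.0358 F [ 0.6 16.   1.9] t 7.9
```

View pics/b3.png

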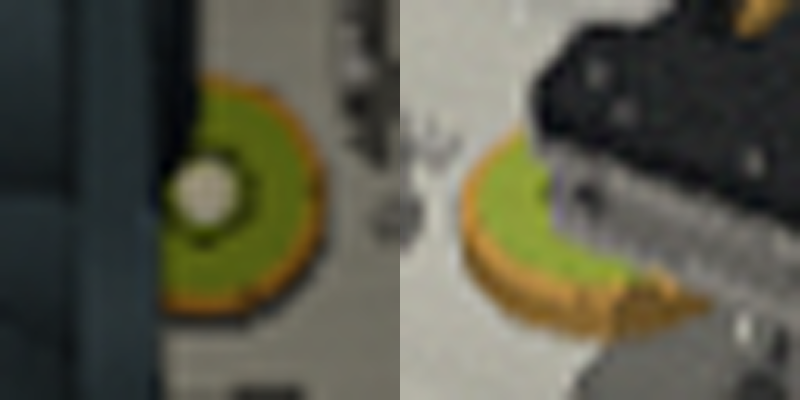

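The bubble now sits inside the ring, at (207,190) against a ring centre near (205,197). I'll release, rise and look from the wrist.

>>> {"name": "play_rows", "arguments": {"deltas": [[[0,0,0],[0,0,0],-1],[[0,0,0],[0,0,0],-1],[[0,0,0],[0,0,0],-1],[[0,0,0],[0,0,0],-1],[[0,0,0],[0,0,-0.02],-1],[[0,0,0],[0,0,-0.035],-1],[[0,0,0],[0,0,-0.04],-1],[[0,0,0],[0,0,-0.04],-1],[[0,0,0],[0,0,-0.035],-1],[[0,0,0],[0,0,-0.02],-1]]}}

```text
time_s: 8.72
eef_pos: [0.5219, 0.1289, 0.2043]
orientation: [[-0.017, 1.0, 0.006], [1.0, 0.017, -0.0], [-0.0, 0.006, -1.0]]
wrist_force: [-0.1, -0.2, 0.5]
finger_gap: 0.0937
```

>>> {"name": "play_rows", "arguments": {"deltas": [[[0,0,0],[0,0,0],-1],[[0,0,0],[0,0,0],-1],[[0,0,0],[0,0,0],-1]]}}

```text
time_s: 8.97
eef_pos: [0.5191, 0.129, 0.1975]
orientation: [[-0.017, 1.0, -0.003], [1.0, 0.017, -0.0], [-0.0, -0.003, -1.0]]
wrist_force: [0.3, -0.1, -0.2]
finger_gap: 0.094
```

```bash
python3 - <<'E'
from h import *
im,d,p=snap('wrist','w2.png'); go([.52,.12,.2],1.588)
E
```

```text
at [0.5188 0.129  0.197 ] yawx 1.588 turn [-0.0042  0.0002 -0.0002] then shift [-0.0091  0.0011 -0.003 ] gap 0.0941 F [-1.  -0.3  0.1] t 9.0
```

View pics/w2.png

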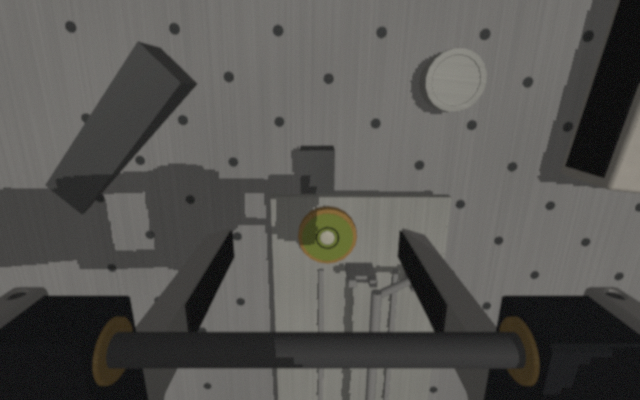

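The bubble is at (327,237), centred in the black ring, and the wedge's heel sticks out at (316,168). Plate corners show at (270,197) and (449,194), and tin A at (455,80).

```bash
python3 - <<'E'
from h import *
im,d,p=load('wrist')
u0,v0=290,200; K=4
b=cv2.resize(im[v0:v0+75,u0:u0+75],None,fx=K,fy=K,interpolation=cv2.INTER_CUBIC)
hsv=cv2.cvtColor(b,cv2.COLOR_RGB2HSV); S,V=hsv[...,1].astype(int),hsv[...,2].astype(int)
f=lambda x,y,z: ray(p,(x+.5)/K-.5+u0,(y+.5)/K-.5+v0,z)
br=cv2.morphologyEx((S>110).astype(np.uint8),cv2.MORPH_OPEN,np.ones((5,5)))
n,l,s,c=cv2.connectedComponentsWithStats(br);i=1+np.argmax(s[1:,4]);h=cv2.convexHull(np.argwhere(l==i)[:,::-1].astype(np.int32))
e=cv2.fitEllipse(h);print('disc',f(*e[0],.049),e)
yy,xx=np.mgrid[:300,:300]; r=np.hypot(xx-e[0][0],yy-e[0][1])
m=(r<60)&(S<100)&(V>110); y,x=np.argwhere(m).mean(0); B=f(x,y,.05); print('bub',m.sum(),B)
g=cv2.cvtColor(b,cv2.COLOR_RGB2GRAY)
gg=(r<65)&(V<75); 
q=np.argwhere(gg)[:,::-1].astype(np.int32); er=cv2.fitEllipse(cv2.convexHull(q)); Rg=f(*er[0],.05); print('ring',len(q),Rg,er,'off mm',(B-Rg)*1000)
for u,v in ((270,197),(449,194),(274,300)): print(ray(p,u,v,.036).round(4))
G=cv2.cvtColor(im,cv2.COLOR_RGB2GRAY).astype(int)
print('col',[int(x) for x in G[185:205,400]],[int(x) for x in G[280,262:285]])
mm=cv2.morphologyEx((G>95).astype(np.uint8),cv2.MORPH_OPEN,np.ones((5,5)))
hh=cv2.HoughCircles(cv2.GaussianBlur(cv2.cvtColor(im,cv2.COLOR_RGB2GRAY),(5,5),1)[30:130,400:510],cv2.HOUGH_GRADIENT,1,50,param1=60,param2=15,minRadius=25,maxRadius=36)
print('tinA',hh, None if hh is None else ray(p,hh[0,0,0]+400,hh[0,0,1]+30,.025))
E
python3 bub.py
```

```text
disc [0.53022631 0.07021354 0.049     ] ((149.20181274414062, 140.05657958984375), (221.18505859375, 230.1426544189453), 90.00486755371094)
bub 3041 [0.53032337 0.06759818 0.05      ]
ring 1496 [0.52719931 0.06947447 0.05      ] ((137.50537109375, 144.0528106689453), (93.49026489257812, 116.67330932617188), 113.90066528320312) off mm [ 3.12406437 -1.87628493  0.        ]
[0.4704 0.1058 0.036 ]
[0.6559 0.1126 0.036 ]
[ 0.4724 -0.0176  0.036 ]
col [114, 110, 114, 111, 112, 105, 89, 74, 70, 68, 72, 87, 104, 118, 123, 124, 123, 124, 123, 123] [112, 113, 113, 112, 112, 105, 86, 74, 71, 71, 76, 94, 113, 122, 122, 122, 121, 122, 122, 123, 123, 126, 123]
tinA [[[57.5 51.5 32.1]]] [0.65390248 0.22370215 0.025     ]
top ellipse [0.5343 0.0641 0.05  ] [58.2 63.6] ring 700 [0.526  0.0681 0.05  ] [-8.2  4.1] bub 261 [0.5343 0.0659 0.05  ] [0.1 1.8]
scene ellipse [0.5319 0.0667 0.05  ] [52.  78.2] ring 35 [0.5197 0.0676 0.05  ] [-12.3   0.9] bub 384 [0.531  0.0665 0.05  ] [-0.9 -0.2]
 at [0.5189 0.1291 0.1971] yawx 1.588 turn [-0.0042  0.0002 -0.0001] then shift [1.390e-02 1.000e-04 1.881e-01] gap 0.0938 F [-0.3  0.2  0.3] t 9.1
```

The bubble is within about 1.5 mm of the ring centre. Plate centre is about (0.568, -0.082) with yaw 0.017. Next, the bail.

```bash
python3 - <<'E'
from h import *
im,d,p=load('top')
H,W=d.shape; uu,vv=np.meshgrid(np.arange(W),np.arange(H))
P=(np.linalg.inv(p['K'])@np.stack([uu.ravel(),vv.ravel(),np.ones(H*W)]))*d.ravel()
X=(p['R'].T@(P-p['t'][:,None])).T.reshape(H,W,3)
m=(X[...,2]>.082)&(X[...,2]<.12)&(uu>370)&(uu<440)&(vv>165)&(vv<200)
b=X[m]; print(len(b),b.mean(0),np.median(b,0),np.polyfit(b[:,1],b[:,0],1))
c=np.array([.568,-.082])
f=lambda t:(.06-.061*np.cos(t+.181),.06+.061*np.sin(t+.181))
for t in (.2,.3,.4,.5,.6,.8,1.2,1.57,2,2.3,2.5): x,z=f(t); print(t,(c[0]+x+.017*.035).round(4),z.round(4))
go([.5775,-.117,.15],1.588)
E
```

```text
211 [ 0.58225894 -0.18130068  0.09961581] [ 0.58107949 -0.1867034   0.09995264] [-0.03751448  0.57545754]
0.2 0.572 0.0827
0.3 0.5745 0.0882
0.4 0.5776 0.0935
0.5 0.5812 0.0984
0.6 0.5853 0.1029
0.8 0.5947 0.1107
1.2 0.6171 0.1199
1.57 0.6395 0.12
2 0.6636 0.11
2.3 0.6768 0.0974
2.5 0.6832 0.0871
 at [0.5189 0.1291 0.1971] yawx 1.588 turn [-0.0042  0.0002 -0.0001] then shift [-0.2471  0.0544  0.0471] gap 0.0938 F [-0.3  0.2  0.3] t 9.1
```

>>> {"name": "play_rows", "arguments": {"deltas": [[[0,0,0],[-0.0247,0.0056,0],-1],[[0,0,0],[-0.0247,0.0056,0],-1],[[0,0,0],[-0.0247,0.0056,0],-1],[[0,0,0],[-0.0247,0.0056,0],-1],[[0,0,0],[-0.0247,0.0056,0],-1],[[0,0,0],[-0.0247,0.0056,0],-1],[[0,0,0],[-0.0247,0.0056,0],-1],[[0,0,0],[-0.0247,0.0056,0],-1],[[0,0,0],[-0.0247,0.0056,0],-1],[[0,0,0],[-0.0247,0.0056,0],-1]]}}

```text
time_s: 9.95
eef_pos: [0.5799, -0.1177, 0.1977]
orientation: [[-0.017, 1.0, -0.003], [1.0, 0.017, 0.001], [0.001, -0.003, -1.0]]
wrist_force: [0.2, 0.5, -0.1]
finger_gap: 0.094
```

>>> {"name": "play_rows", "arguments": {"deltas": [[[0,0,0],[0,0,0.02],-1],[[0,0,0],[0,0,0.025],-1],[[0,0,0],[0,0,0.025],-1],[[0,0,0],[0,0,0.025],-1],[[0,0,0],[0,0,0.025],-1],[[0,0,0],[0,0,0],0],[[0,0,0],[0,0,0],0.5],[[0,0,0],[0,0,0],0.55],[[0,0,0],[0,0,0],0.55],[[0,0,0],[0,0,0],0.55]]}}

```text
time_s: 10.78
eef_pos: [0.5817, -0.1171, 0.0814]
orientation: [[-0.017, 1.0, 0.003], [1.0, 0.017, -0.001], [-0.001, 0.003, -1.0]]
wrist_force: [-0.1, 1.1, 0.3]
finger_gap: 0.0645
```

```bash
python3 - <<'E'
from h import *
im,d,p=snap('wrist','w3.png'); go([.585,-.117,.084],1.588)
snap('scene')
E
```

```text
at [ 0.5814 -0.1171  0.0811] yawx 1.588 turn [0.0026 0.0011 0.0002] then shift [ 0.      0.0036 -0.0029] gap 0.0599 F [ 0.1  0.  -0.1] t 10.8
```

View pics/w3.png

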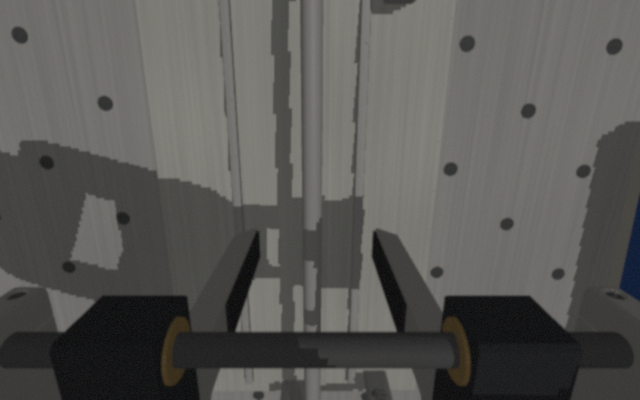

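The bar runs midway between the fingers at u≈312. I'll finish closing to a loose cage and follow the arc.

>>> {"name": "play_rows", "arguments": {"deltas": [[[0,0,0],[0,0,0],0.55],[[0,0,0],[0,0,0],0.55],[[0,0,0],[0,0,0],0.55],[[0,0,0],[0,0,0],0.55],[[0,0,0],[0.0,0.006,-0.003],0.55],[[0,0,0],[0,0.006,-0.003],0.55],[[0,0,0],[0,0.007,-0.004],0.55],[[0,0,0],[0,0.0075,-0.003],0.55],[[0,0,0],[0,0.0075,-0.003],0.55],[[0,0,0],[0,0.0075,-0.003],0.55]]}}

```text
time_s: 11.72
eef_pos: [0.6216, -0.1163, 0.0993]
orientation: [[-0.017, 1.0, -0.003], [1.0, 0.017, -0.0], [-0.0, -0.003, -1.0]]
wrist_force: [-2.4, -0.4, -0.9]
finger_gap: 0.0208
```

>>> {"name": "play_rows", "arguments": {"deltas": [[[0,0,0],[0,0.0075,0],0.55],[[0,0,0],[0,0.0075,0],0.55],[[0,0,0],[0,0.0075,0],0.55],[[0,0,0],[0,0.008,0.003],0.55],[[0,0,0],[0,0.008,0.003],0.55],[[0,0,0],[0,0.008,0.004],0.55],[[0,0,0],[0,0.007,0.006],0.55],[[0,0,0],[0,0.006,0.006],0.55],[[0,0,0],[0,0.004,0.005],0.55],[[0,0,0],[0,0.004,0.005],0.55]]}}

```text
time_s: 12.55
eef_pos: [0.6892, -0.1146, 0.0651]
orientation: [[-0.017, 1.0, -0.002], [1.0, 0.017, 0.0], [0.0, -0.002, -1.0]]
wrist_force: [-2.6, -1.1, -0.4]
finger_gap: 0.021
```

```bash
python3 - <<'E'
from h import *
go([.69,-.117,.068],1.588)
im,d,p=snap('scene','s1.png')
im2,_,_=snap('top')
cv2.imwrite('pics/s1.png',np.hstack([cv2.resize(im[150:290,150:370],(440,280)),cv2.resize(im2[140:240,260:400],(360,280))])[:,:,::-1])
E
```

```text
at [ 0.6892 -0.1146  0.0651] yawx 1.588 turn [-0.0018 -0.0004  0.0002] then shift [-0.0024  0.0007 -0.0029] gap 0.021 F [-2.6 -1.1 -0.4] t 12.6
```

View pics/s1.png

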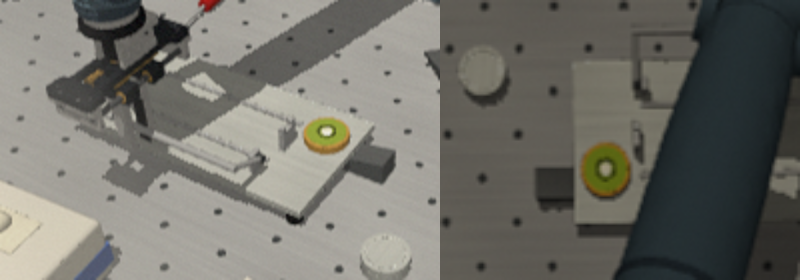

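The bail is laid back and the bubble is still in the ring: left picture (326,131), right picture (606,170). Next is tin A.

>>> {"name": "play_rows", "arguments": {"deltas": [[[0,0,0],[0,-0.002,-0.02],0.4],[[0,0,0],[0,0,-0.03],0.4],[[0,0,0],[0,0,-0.03],-1],[[0,0,0],[0,0,-0.03],-1],[[0,0,0],[0,0,-0.025],-1],[[0,0,0],[0,0,0],-1]]}}

```text
time_s: 13.15
eef_pos: [0.6908, -0.1158, 0.2095]
orientation: [[-0.017, 1.0, 0.012], [1.0, 0.017, -0.004], [-0.004, 0.012, -1.0]]
wrist_force: [-0.1, -0.1, 0.9]
finger_gap: 0.0515
```

>>> {"name": "play_rows", "arguments": {"deltas": [[[0,0,0],[0.034,-0.003,0],-1],[[0,0,0],[0.034,-0.003,0],-1],[[0,0,0],[0.034,-0.003,0],-1],[[0,0,0],[0.034,-0.003,0],-1],[[0,0,0],[0.034,-0.003,0],-1],[[0,0,0],[0.034,-0.003,0],-1],[[0,0,0],[0.034,-0.003,0],-1],[[0,0,0],[0.034,-0.003,0],-1],[[0,0,0],[0.034,-0.003,0],-1],[[0,0,0],[0.034,-0.003,0],-1]]}}

```text
time_s: 13.98
eef_pos: [0.6508, 0.2262, 0.2006]
orientation: [[-0.017, 1.0, -0.0], [1.0, 0.017, 0.0], [0.0, -0.0, -1.0]]
wrist_force: [0.4, -0.3, -0.0]
finger_gap: 0.0939
```

>>> {"name": "play_rows", "arguments": {"deltas": [[[0,0,0],[0,0,0],-1],[[0,0,0],[0,0,0],-1],[[0,0,0],[0,0,0],-1]]}}

```text
time_s: 14.23
eef_pos: [0.6513, 0.2242, 0.2008]
orientation: [[-0.017, 1.0, -0.001], [1.0, 0.017, -0.0], [-0.0, -0.001, -1.0]]
wrist_force: [-0.5, -0.3, -0.3]
finger_gap: 0.094
```

```bash
cat > tin.py <<'E'
from h import *
import sys
def tin(guess,yaw=1.588,down=.008,z=.025):
    im,d,p=snap('wrist')
    u,v=proj(p,np.array([*guess,z])); x0,y0=max(int(u)-75,0),max(int(v)-75,0)
    crop=cv2.GaussianBlur(cv2.cvtColor(im,cv2.COLOR_RGB2GRAY),(5,5),1)[y0:y0+150,x0:x0+150]
    Z=abs((np.array(p['R'])@np.array([*guess,z])+p['t'])[2]); r=.03*p['K'][0,0]/Z
    hh=cv2.HoughCircles(crop,cv2.HOUGH_GRADIENT,1,60,param1=60,param2=12,minRadius=int(r*.85),maxRadius=int(r*1.15))
    cs=[] if hh is None else hh[0]; print('exp',u.round(),v.round(),r.round(1))
    for c in cs[:3]:
        q=ray(p,c[0]+x0,c[1]+y0,z); hz=dep(p,d,c[0]+x0,c[1]+y0)[2]; print('tin',c.round(1),q.round(4),'h',round(hz,3)); go([q[0],q[1],z-.025+down],yaw)
    return im
im=tin([float(sys.argv[1]),float(sys.argv[2])]); cv2.imwrite('pics/tin.png',im[:,:,::-1])
E
python3 tin.py .654 .2237
```

```text
exp 319.0 173.0 28.3
tin [72.5 74.5 31.4] [0.651  0.2246 0.025 ] h 0.023
 at [0.6516 0.2235 0.2009] yawx 1.587 turn [-0.0005  0.0004 -0.0009] then shift [ 0.0011 -0.0005  0.1929] gap 0.094 F [-0.3  0.  -0.1] t 14.3
```

>>> {"name": "play_rows", "arguments": {"deltas": [[[0,0,0],[0.001,0,0.02],-1],[[0,0,0],[0,0,0.025],-1],[[0,0,0],[0,0,0.025],-1],[[0,0,0],[0,0,0.025],-1],[[0,0,0],[0,0,0.025],-1],[[0,0,0],[0,0,0.025],-1],[[0,0,0],[0,0,0.025],-1],[[0,0,0],[0,0,0.015],-1],[[0,0,0],[0,0,0.008],-1],[[0,0,0],[0,0,0],-1]]}}

```text
time_s: 15.12
eef_pos: [0.6505, 0.2244, 0.0065]
orientation: [[-0.016, 1.0, -0.003], [1.0, 0.016, -0.001], [-0.001, -0.003, -1.0]]
wrist_force: [-0.1, -0.3, 0.0]
finger_gap: 0.0938
```

>>> {"name": "play_rows", "arguments": {"deltas": [[[0,0,0],[0,0,0],0],[[0,0,0],[0,0,0],1],[[0,0,0],[0,0,0],1],[[0,0,0],[0,0,0],1],[[0,0,0],[0,0,0],1],[[0,0,0],[0,0,0],1],[[0,0,0],[0,0,0],1],[[0,0,0],[0,0,0],1],[[0,0,0],[0,0,0],1],[[0,0,0],[0,0,0],1]]}}

```text
time_s: 15.95
eef_pos: [0.6523, 0.2257, 0.0094]
orientation: [[-0.017, 1.0, 0.002], [1.0, 0.017, 0.0], [0.0, 0.002, -1.0]]
wrist_force: [1.0, 0.3, 4.9]
finger_gap: 0.0593
```

>>> {"name": "play_rows", "arguments": {"deltas": [[[0,0,0],[0,0,-0.01],1],[[0,0,0],[0,0,-0.02],1],[[0,0,0],[0,0,-0.025],1],[[0,0,0],[0,0,-0.025],1],[[0,0,0],[0,0,-0.02],1],[[0,0,0],[0,0,0],1],[[0,0,0],[0,0,0],1],[[0,0,0],[0,0,0],1]]}}

```text
time_s: 16.62
eef_pos: [0.65, 0.2253, 0.1063]
orientation: [[-0.017, 1.0, -0.004], [1.0, 0.017, -0.001], [-0.001, -0.004, -1.0]]
wrist_force: [-0.2, 0.1, -2.7]
finger_gap: 0.0592
```

```bash
cat > place.py <<'E'
from h import *
import sys
# slot along the row (plate y offset from row_mid)
o=float(sys.argv[1]); y=.017
c=np.array([.568,-.082]); q=c+np.array([[np.cos(y),-np.sin(y)],[np.sin(y),np.cos(y)]])@np.array([0,-.035+o]); print(q)
go([*q,.036+float(sys.argv[2])],1.588)
E
python3 place.py .06 .01
```

```text
[ 0.56757502 -0.05700361]
 at [0.65   0.2253 0.1063] yawx 1.588 turn [-0.0036  0.0005  0.0001] then shift [-0.2809 -0.0873  0.0603] gap 0.0592 F [-0.2  0.1 -2.7] t 16.6
```

>>> {"name": "play_rows", "arguments": {"deltas": [[[0,0,0],[-0.0281,-0.0087,0],1],[[0,0,0],[-0.0281,-0.0087,0],1],[[0,0,0],[-0.0281,-0.0087,0],1],[[0,0,0],[-0.0281,-0.0087,0],1],[[0,0,0],[-0.0281,-0.0087,0],1],[[0,0,0],[-0.0281,-0.0087,0],1],[[0,0,0],[-0.0281,-0.0087,0],1],[[0,0,0],[-0.0281,-0.0087,0],1],[[0,0,0],[-0.0281,-0.0087,0],1],[[0,0,0],[-0.0281,-0.0087,0],1]]}}

```text
time_s: 17.45
eef_pos: [0.567, -0.0576, 0.1058]
orientation: [[-0.017, 1.0, -0.005], [1.0, 0.017, 0.001], [0.001, -0.004, -1.0]]
wrist_force: [0.9, 1.3, -1.7]
finger_gap: 0.0599
```

>>> {"name": "play_rows", "arguments": {"deltas": [[[0,0,0],[0,0,0.015],1],[[0,0,0],[0,0,0.015],1],[[0,0,0],[0,0,0.01],1],[[0,0,0],[0,0,0.008],1],[[0,0,0],[0,0,0.004],1],[[0,0,0],[0,0,0],1],[[0,0,0],[0,0,0],1],[[0,0,0],[0,0,0],1]]}}

```text
time_s: 18.12
eef_pos: [0.57, -0.0568, 0.0571]
orientation: [[-0.018, 1.0, 0.001], [1.0, 0.018, -0.0], [-0.0, 0.001, -1.0]]
wrist_force: [0.1, 0.3, -0.8]
finger_gap: 0.0592
```

```bash
python3 place.py .06 .01; python3 - <<'E'
from h import *
im,d,p=snap('wrist','w4.png')
E
```

```text
[ 0.56757502 -0.05700361]
 at [ 0.57   -0.0568  0.0571] yawx 1.589 turn [0.0011 0.0004 0.0005] then shift [-0.0002 -0.0024  0.0111] gap 0.0592 F [ 0.1  0.3 -0.8] t 18.1
```

View pics/w4.png

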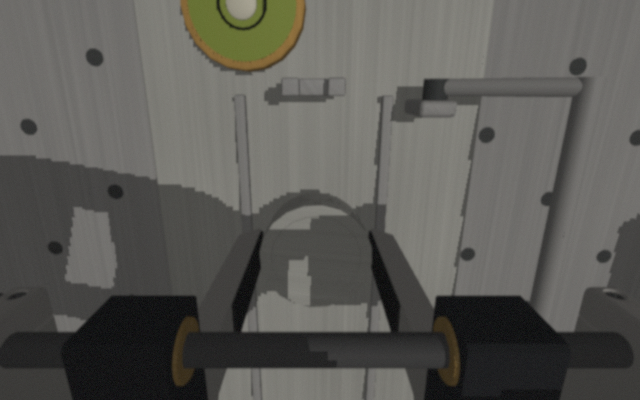

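The tin (centre u≈316) hangs between the rails (241–385 at v=100), and the bubble is inside the ring at the top. I'll lower it and release.

>>> {"name": "play_rows", "arguments": {"deltas": [[[0,0,0],[0,-0.002,0.004],1],[[0,0,0],[0,0,0.004],1],[[0,0,0],[0,0,0.003],1],[[0,0,0],[0,0,0],1],[[0,0,0],[0,0,0],1],[[0,0,0],[0,0,0],0.0],[[0,0,0],[0,0,0],-1],[[0,0,0],[0,0,0],-1],[[0,0,0],[0,0,0],-1],[[0,0,0],[0,0,0],-1]]}}

```text
time_s: 19.0
eef_pos: [0.5676, -0.057, 0.0456]
orientation: [[-0.017, 1.0, 0.0], [1.0, 0.017, -0.0], [-0.0, 0.0, -1.0]]
wrist_force: [-0.6, -0.1, 0.2]
finger_gap: 0.0828
```

>>> {"name": "play_rows", "arguments": {"deltas": [[[0,0,0],[0,0,0],-1],[[0,0,0],[0,0,-0.01],-1],[[0,0,0],[0,0,-0.03],-1],[[0,0,0],[0,0,-0.04],-1],[[0,0,0],[0,0,-0.04],-1],[[0,0,0],[0,0,-0.03],-1],[[0,0,0],[0,0,0],-1]]}}

```text
time_s: 19.58
eef_pos: [0.5716, -0.0581, 0.2047]
orientation: [[-0.017, 1.0, 0.014], [1.0, 0.017, -0.004], [-0.004, 0.014, -1.0]]
wrist_force: [0.3, 0.1, 1.2]
finger_gap: 0.0941
```

```bash
python3 bub.py; python3 - <<'E'
from h import *
im,d,p=load('top')
g=cv2.GaussianBlur(cv2.cvtColor(im,cv2.COLOR_RGB2GRAY),(3,3),.7)
x0,y0=445,205; c=cv2.resize(g[y0:y0+55,x0:x0+60],None,fx=4,fy=4,interpolation=cv2.INTER_CUBIC)
h=cv2.HoughCircles(c,cv2.HOUGH_GRADIENT,1,60,param1=60,param2=12,minRadius=30,maxRadius=46)
print(h)
q=ray(p,h[0,0,0]/4-.4+x0,h[0,0,1]/4-.4+y0,.025); print(q); go([q[0],q[1],.2],1.588)
E
```

```text
top ellipse [0.5344 0.0658 0.05  ] [62.4 63.5] ring 311 [0.5354 0.0663 0.05  ] [1.  0.5] bub 262 [0.5344 0.0658 0.05  ] [-0.1  0. ]
scene ellipse [0.532  0.0669 0.05  ] [51.8 78.3] ring 6 [0.5285 0.0771 0.05  ] [-3.5 10.2] bub 383 [0.531  0.0666 0.05  ] [-1.  -0.2]
 at [ 0.5683 -0.0571  0.1976] yawx 1.588 turn [0.0037 0.0012 0.0002] then shift [ 0.201  -0.046   0.1886] gap 0.0939 F [-1.3  0.7 -0.6] t 19.7
[[[120.5 105.5  37.1]]]
[ 0.43727924 -0.41174337  0.025     ]
 at [ 0.5683 -0.0571  0.1976] yawx 1.588 turn [0.0037 0.0012 0.0002] then shift [-0.3523 -0.1371 -0.0024] gap 0.0939 F [-1.3  0.7 -0.6] t 19.7
```

>>> {"name": "play_rows", "arguments": {"deltas": [[[0,0,0],[-0.0352,-0.0137,0],-1],[[0,0,0],[-0.0352,-0.0137,0],-1],[[0,0,0],[-0.0352,-0.0137,0],-1],[[0,0,0],[-0.0352,-0.0137,0],-1],[[0,0,0],[-0.0352,-0.0137,0],-1],[[0,0,0],[-0.0352,-0.0137,0],-1],[[0,0,0],[-0.0352,-0.0137,0],-1],[[0,0,0],[-0.0352,-0.0137,0],-1],[[0,0,0],[-0.0352,-0.0137,0],-1],[[0,0,0],[-0.0352,-0.0137,0],-1]]}}

```text
time_s: 20.52
eef_pos: [0.4347, -0.4118, 0.193]
orientation: [[-0.017, 1.0, -0.002], [1.0, 0.017, 0.003], [0.003, -0.002, -1.0]]
wrist_force: [0.6, -0.3, 0.1]
finger_gap: 0.094
```

>>> {"name": "play_rows", "arguments": {"deltas": [[[0,0,0],[0,0,0],-1],[[0,0,0],[0,0,0],-1],[[0,0,0],[0,0,0],-1],[[0,0,0],[0,0,0],-1]]}}

```text
time_s: 20.85
eef_pos: [0.4367, -0.4095, 0.1944]
orientation: [[-0.019, 1.0, -0.001], [1.0, 0.019, 0.002], [0.002, -0.001, -1.0]]
wrist_force: [0.1, 1.0, 0.2]
finger_gap: 0.0938
```

```bash
python3 tin.py .4373 -.4117
```

```text
exp 317.0 177.0 28.7
tin [68.5 72.5 30.3] [ 0.43   -0.4083  0.025 ] h 0.025
 at [ 0.4369 -0.4096  0.1947] yawx 1.59 turn [-0.0008 -0.0014  0.0019] then shift [ 0.0014 -0.0069  0.1867] gap 0.0938 F [ 0.9 -0.3 -0.5] t 20.9
```

View pics/tin.png

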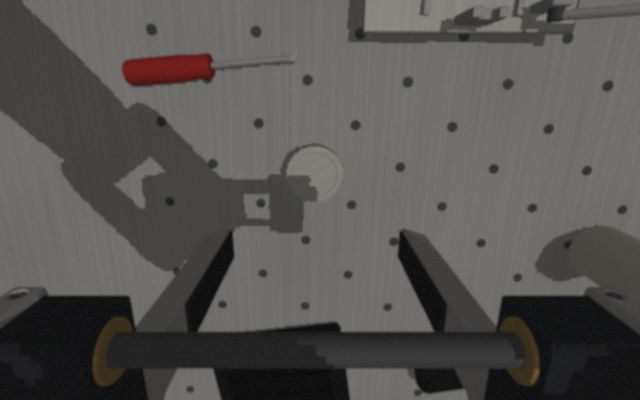

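The tin is at (314,173) between the fingers, with only small corrections needed.

>>> {"name": "play_rows", "arguments": {"deltas": [[[0,0,0],[0.001,-0.003,0.02],-1],[[0,0,0],[0,0,0.025],-1],[[0,0,0],[0,0,0.025],-1],[[0,0,0],[0,0,0.025],-1],[[0,0,0],[0,0,0.025],-1],[[0,0,0],[0,0,0.025],-1],[[0,0,0],[0,0,0.025],-1],[[0,0,0],[0,0,0.01],-1],[[0,0,0],[0,0,0.006],-1],[[0,0,0],[0,0,0],-1]]}}

```text
time_s: 21.73
eef_pos: [0.4335, -0.4092, 0.0087]
orientation: [[-0.018, 1.0, -0.001], [1.0, 0.018, 0.001], [0.001, -0.001, -1.0]]
wrist_force: [-0.1, 0.3, -0.1]
finger_gap: 0.0939
```

>>> {"name": "play_rows", "arguments": {"deltas": [[[0,0,0],[0,0,0],0],[[0,0,0],[0,0,0],1],[[0,0,0],[0,0,0],1],[[0,0,0],[0,0,0],1],[[0,0,0],[0,0,0],1],[[0,0,0],[0,0,0],1],[[0,0,0],[0,0,0],1],[[0,0,0],[0,0,0],1],[[0,0,0],[0,0,0],1],[[0,0,0],[0,0,0],1]]}}

```text
time_s: 22.57
eef_pos: [0.4339, -0.4107, 0.0101]
orientation: [[-0.017, 1.0, 0.001], [1.0, 0.017, -0.001], [-0.001, 0.001, -1.0]]
wrist_force: [0.5, 0.5, 4.9]
finger_gap: 0.059
```

>>> {"name": "play_rows", "arguments": {"deltas": [[[0,0,0],[0,0,-0.01],1],[[0,0,0],[0,0,-0.02],1],[[0,0,0],[0,0,-0.03],1],[[0,0,0],[0,0,-0.03],1],[[0,0,0],[0,0,-0.02],1],[[0,0,0],[0,0,0],1],[[0,0,0],[0,0,0],1],[[0,0,0],[0,0,0],1]]}}

```text
time_s: 23.23
eef_pos: [0.4326, -0.4091, 0.1175]
orientation: [[-0.017, 1.0, -0.002], [1.0, 0.017, 0.003], [0.003, -0.002, -1.0]]
wrist_force: [0.4, -0.1, -1.0]
finger_gap: 0.0597
```

```bash
python3 place.py -.06 .01
```

```text
[ 0.56961492 -0.17698627]
 at [ 0.4326 -0.4091  0.1175] yawx 1.588 turn [-0.002  -0.0027  0.0001] then shift [0.2298 0.141  0.0715] gap 0.0597 F [ 0.4 -0.1 -1. ] t 23.2
```

>>> {"name": "play_rows", "arguments": {"deltas": [[[0,0,0],[0.023,0.0141,0],1],[[0,0,0],[0.023,0.0141,0],1],[[0,0,0],[0.023,0.0141,0],1],[[0,0,0],[0.023,0.0141,0],1],[[0,0,0],[0.023,0.0141,0],1],[[0,0,0],[0.023,0.0141,0],1],[[0,0,0],[0.023,0.0141,0],1],[[0,0,0],[0.023,0.0141,0],1],[[0,0,0],[0.023,0.0141,0],1],[[0,0,0],[0.023,0.0141,0],1]]}}

```text
time_s: 24.07
eef_pos: [0.5694, -0.1758, 0.1165]
orientation: [[-0.017, 1.0, -0.004], [1.0, 0.017, 0.002], [0.002, -0.004, -1.0]]
wrist_force: [0.7, -0.1, -0.7]
finger_gap: 0.0596
```

>>> {"name": "play_rows", "arguments": {"deltas": [[[0,0,0],[0,0,0.015],1],[[0,0,0],[0,0,0.02],1],[[0,0,0],[0,0,0.012],1],[[0,0,0],[0,0,0.008],1],[[0,0,0],[0,0,0.004],1],[[0,0,0],[0,0,0],1],[[0,0,0],[0,0,0],1],[[0,0,0],[0,0,0],1]]}}

```text
time_s: 24.73
eef_pos: [0.571, -0.1785, 0.0614]
orientation: [[-0.017, 1.0, 0.001], [1.0, 0.017, -0.001], [-0.001, 0.001, -1.0]]
wrist_force: [-0.4, -0.3, -1.1]
finger_gap: 0.0594
```

```bash
python3 place.py -.06 .01
```

```text
[ 0.56961492 -0.17698627]
 at [ 0.571  -0.1785  0.0614] yawx 1.588 turn [ 0.0014  0.0008 -0.0003] then shift [ 0.0015 -0.0014  0.0154] gap 0.0594 F [-0.4 -0.3 -1.1] t 24.7
```

>>> {"name": "play_rows", "arguments": {"deltas": [[[0,0,0],[0,-0.001,0.006],1],[[0,0,0],[0,0,0.005],1],[[0,0,0],[0,0,0.004],1],[[0,0,0],[0,0,0],1],[[0,0,0],[0,0,0],1],[[0,0,0],[0,0,0],0.0],[[0,0,0],[0,0,0],-1],[[0,0,0],[0,0,0],-1],[[0,0,0],[0,0,0],-1],[[0,0,0],[0,0,0],-1]]}}

```text
time_s: 25.57
eef_pos: [0.5694, -0.1778, 0.0452]
orientation: [[-0.017, 1.0, 0.0], [1.0, 0.017, 0.0], [0.0, 0.0, -1.0]]
wrist_force: [0.6, 0.3, 0.4]
finger_gap: 0.0827
```

>>> {"name": "play_rows", "arguments": {"deltas": [[[0,0,0],[0,0,0],-1],[[0,0,0],[0,0,-0.01],-1],[[0,0,0],[0,0,-0.03],-1],[[0,0,0],[0,0,-0.04],-1],[[0,0,0],[0,0,-0.04],-1],[[0,0,0],[0,0,-0.03],-1],[[0,0,0],[0,0,-0.03],-1],[[0,0,0],[0,0,0],-1],[[0,0,0],[0,0,0],-1]]}}

```text
time_s: 26.32
eef_pos: [0.5707, -0.1784, 0.2286]
orientation: [[-0.017, 1.0, 0.005], [1.0, 0.017, -0.003], [-0.003, 0.005, -1.0]]
wrist_force: [-0.2, 1.2, -0.6]
finger_gap: 0.094
```

```bash
python3 bub.py; python3 - <<'E'
from h import *
go([.684,-.117,.2],1.588)
im,d,p=snap('wrist','w5.png')
E
```

```text
top ellipse [0.5344 0.0659 0.05  ] [62.5 63.5] ring 290 [0.5356 0.0664 0.05  ] [1.2 0.6] bub 268 [0.5343 0.0658 0.05  ] [-0.1 -0.1]
scene ellipse [0.532  0.0669 0.05  ] [51.6 78.3] ring 6 [0.5285 0.0771 0.05  ] [-3.5 10.1] bub 389 [0.5309 0.0665 0.05  ] [-1.1 -0.4]
 at [ 0.5689 -0.1776  0.2245] yawx 1.588 turn [-0.0014 -0.0008  0.0001] then shift [ 0.3214 -0.0445  0.2155] gap 0.0938 F [-0.2  0.6 -0.3] t 26.4
 at [ 0.5689 -0.1776  0.2245] yawx 1.588 turn [-0.0014 -0.0008  0.0001] then shift [0.0586 0.1162 0.0245] gap 0.0938 F [-0.2  0.6 -0.3] t 26.4
```

View pics/w5.png

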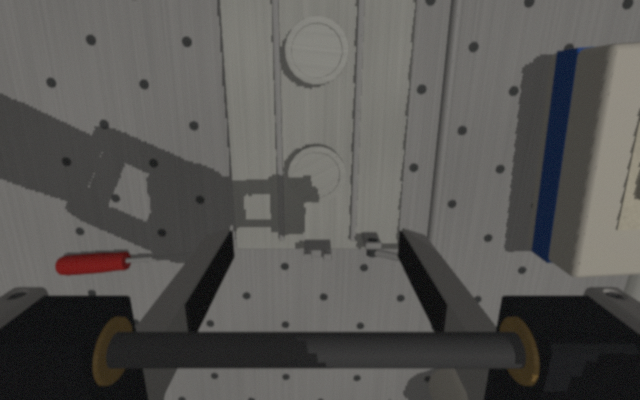

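Both tins stand in the row at (316,50) and (316,172), centred between the rails at 277 and 357. The bar lies back at u≈445. Bubble offset is about 0.

```bash
python3 - <<'E'
from h import *
im,d,p=load('wrist')
g=cv2.cvtColor(im,cv2.COLOR_RGB2GRAY)
for v in (60,100,140,180):
    print(v,[int(x) for x in g[v,425:468:2]])
    hz=[(u,dep(p,d,u,v)) for u in range(425,468)]; k=[(u,*q.round(3)) for u,q in hz if q[2]>.05]; print('  hi',k[::3])
    if k: um=np.mean([a[0] for a in k]); print('  mid',um,ray(p,um,v,.08).round(4))
go([.684,-.117,.065],1.588)
E
```

```text
60 [108, 108, 109, 109, 106, 107, 108, 112, 108, 106, 74, 74, 89, 104, 110, 107, 103, 110, 108, 109, 106, 109]
  hi [(445, np.float64(0.678), np.float64(-0.066), np.float64(0.086)), (448, np.float64(0.678), np.float64(-0.067), np.float64(0.091)), (451, np.float64(0.68), np.float64(-0.067), np.float64(0.093)), (454, np.float64(0.683), np.float64(-0.067), np.float64(0.092))]
  mid 450.5 [ 0.6845 -0.0656  0.08  ]
100 [106, 108, 107, 107, 107, 109, 108, 104, 74, 77, 90, 104, 112, 104, 105, 108, 108, 107, 108, 107, 108, 106]
  hi [(441, np.float64(0.678), np.float64(-0.1), np.float64(0.087)), (444, np.float64(0.679), np.float64(-0.099), np.float64(0.092)), (447, np.float64(0.681), np.float64(-0.099), np.float64(0.093)), (450, np.float64(0.684), np.float64(-0.099), np.float64(0.091))]
  mid 446.5 [ 0.6853 -0.0997  0.08  ]
140 [107, 106, 107, 107, 107, 102, 74, 78, 94, 105, 111, 103, 105, 104, 105, 108, 108, 106, 104, 103, 108, 106]
  hi [(437, np.float64(0.678), np.float64(-0.135), np.float64(0.088)), (440, np.float64(0.68), np.float64(-0.135), np.float64(0.091)), (443, np.float64(0.682), np.float64(-0.134), np.float64(0.092)), (446, np.float64(0.567), np.float64(-0.094), np.float64(0.404))]
  mid 442.0 [ 0.6857 -0.136   0.08  ]
180 [107, 108, 106, 102, 73, 78, 97, 107, 107, 102, 105, 106, 103, 105, 105, 103, 103, 103, 104, 106, 104, 105]
  hi [(433, np.float64(0.678), np.float64(-0.173), np.float64(0.089)), (436, np.float64(0.68), np.float64(-0.172), np.float64(0.092)), (439, np.float64(0.683), np.float64(-0.172), np.float64(0.092)), (442, np.float64(0.686), np.float64(-0.172), np.float64(0.091))]
  mid 440.4166666666667 [ 0.6889 -0.1748  0.08  ]
 at [ 0.5686 -0.1774  0.2237] yawx 1.588 turn [-0.0027 -0.0015  0.0001] then shift [0.0584 0.1165 0.1587] gap 0.0942 F [ 0.4  0.7 -0.3] t 26.5
```

>>> {"name": "play_rows", "arguments": {"deltas": [[[0,0,0],[0.01,0.019,0],0.1],[[0,0,0],[0.01,0.019,0],0.1],[[0,0,0],[0.01,0.019,0],0.1],[[0,0,0],[0.01,0.019,0],0.1],[[0,0,0],[0.01,0.019,0],0.1],[[0,0,0],[0.008,0.019,0],0.1],[[0,0,0],[0,0,0],0.1],[[0,0,0],[0,0,0.02],0.1],[[0,0,0],[0,0,0.025],0.1],[[0,0,0],[0,0,0.025],0.1]]}}

```text
time_s: 27.3
eef_pos: [0.6816, -0.118, 0.1535]
orientation: [[-0.017, 1.0, -0.001], [1.0, 0.017, 0.0], [0.0, -0.001, -1.0]]
wrist_force: [0.3, -0.2, 0.2]
finger_gap: 0.0423
```

>>> {"name": "play_rows", "arguments": {"deltas": [[[0,0,0],[0,0,0.025],0.1],[[0,0,0],[0,0,0.025],0.1],[[0,0,0],[0,0,0.02],0.1],[[0,0,0],[0,0,0.015],0.1],[[0,0,0],[0,0,0],0.1],[[0,0,0],[0,0,0],0.55],[[0,0,0],[0,0,0],0.55],[[0,0,0],[0,0,0],0.55],[[0,0,0],[0,0,0],0.55],[[0,0,0],[0,0,0],0.55]]}}

```text
time_s: 28.13
eef_pos: [0.6832, -0.1182, 0.0718]
orientation: [[-0.017, 1.0, 0.002], [1.0, 0.017, -0.001], [-0.001, 0.002, -1.0]]
wrist_force: [0.2, -0.2, 0.9]
finger_gap: 0.0211
```

```bash
python3 - <<'E'
from h import *
go([.682,-.117,.069],1.588)
im,d,p=snap('wrist','w6.png')
g=cv2.cvtColor(im,cv2.COLOR_RGB2GRAY)
for v in (100,150,200,250):
    k=[u for u in range(270,370) if .06<dep(p,d,u,v)[2]<.11]; 
    if k: print(v,min(k),max(k),dep(p,d,np.mean(k),v).round(3))
E
```

```text
at [ 0.6832 -0.1182  0.0718] yawx 1.588 turn [0.002  0.0008 0.0002] then shift [ 0.0012 -0.0012  0.0028] gap 0.0211 F [ 0.2 -0.2  0.9] t 28.1
100 307 328 [ 0.681 -0.038  0.092]
150 308 327 [ 0.682 -0.061  0.093]
200 308 327 [ 0.682 -0.085  0.092]
250 270 362 [ 0.682 -0.112  0.091]
```

>>> {"name": "play_rows", "arguments": {"deltas": [[[0,0,0],[0,-0.006,-0.003],0.55],[[0,0,0],[0,-0.006,-0.004],0.55],[[0,0,0],[0,-0.0065,-0.006],0.55],[[0,0,0],[0,-0.0065,-0.006],0.55],[[0,0,0],[0,-0.008,-0.003],0.55],[[0,0,0],[0,-0.008,-0.003],0.55],[[0,0,0],[0,-0.008,-0.003],0.55],[[0,0,0],[0,-0.0075,0],0.55],[[0,0,0],[0,-0.0075,0],0.55],[[0,0,0],[0,-0.0075,0],0.55]]}}

```text
time_s: 29.02
eef_pos: [0.6097, -0.1191, 0.098]
orientation: [[-0.017, 1.0, -0.001], [1.0, 0.017, 0.0], [0.0, -0.001, -1.0]]
wrist_force: [2.6, -1.7, -0.9]
finger_gap: 0.0212
```

>>> {"name": "play_rows", "arguments": {"deltas": [[[0,0,0],[0,-0.0075,0.003],0.55],[[0,0,0],[0,-0.0075,0.003],0.55],[[0,0,0],[0,-0.0075,0.003],0.55],[[0,0,0],[0,-0.0065,0.005],0.55],[[0,0,0],[0,-0.0065,0.005],0.55],[[0,0,0],[0,-0.004,0.004],0.55],[[0,0,0],[0,0,0],0.55],[[0,0,0],[0,0,0],0.55]]}}

```text
time_s: 29.68
eef_pos: [0.5712, -0.1196, 0.074]
orientation: [[-0.017, 1.0, 0.001], [1.0, 0.017, 0.001], [0.001, 0.001, -1.0]]
wrist_force: [7.2, 0.2, -4.7]
finger_gap: 0.0209
```

```bash
python3 - <<'E'
from h import *
go([.572,-.117,.075],1.588)
im,d,p=snap('wrist','w7.png')
for v in (60,100,150,200):
    k=[u for u in range(265,370) if .07<dep(p,d,u,v)[2]<.13]; 
    if k: print(v,min(k),max(k),dep(p,d,np.median(k),v).round(4))
E
```

```text
at [ 0.5712 -0.1196  0.074 ] yawx 1.588 turn [ 0.0008 -0.0006 -0.0004] then shift [ 0.0026  0.0009 -0.001 ] gap 0.0209 F [ 7.2  0.2 -4.7] t 29.7
60 318 340 [ 0.574  -0.0231  0.097 ]
100 318 339 [ 0.5744 -0.0396  0.095 ]
150 318 338 [ 0.5747 -0.0616  0.0974]
200 318 337 [ 0.5752 -0.0861  0.0958]
```

>>> {"name": "play_rows", "arguments": {"deltas": [[[0,0,0],[0,0.004,0],0.4],[[0,0,0],[0,0,0],0.4],[[0,0,0],[0,0,-0.02],0.4],[[0,0,0],[0,-0.003,-0.03],0.4],[[0,0,0],[0,0,-0.005],1],[[0,0,0],[0,0,0],1],[[0,0,0],[0,0,0],1],[[0,0,0],[0,0,0],1],[[0,0,0],[0,0,0],1],[[0,0,0],[0,0,0],1]]}}

```text
time_s: 30.57
eef_pos: [0.5717, -0.1195, 0.129]
orientation: [[-0.017, 1.0, -0.002], [1.0, 0.017, 0.001], [0.001, -0.002, -1.0]]
wrist_force: [-0.7, -0.4, -0.5]
finger_gap: 0.0
```

```bash
python3 -c "
from h import *
go([.571,-.117,.076],1.588)"
```

```text
at [ 0.5717 -0.1195  0.129 ] yawx 1.588 turn [-0.0024 -0.001   0.0001] then shift [ 0.0025 -0.0006  0.053 ] gap 0.0 F [-0.7 -0.4 -0.5] t 30.6
```

>>> {"name": "play_rows", "arguments": {"deltas": [[[0,0,0],[0,0,0.015],1],[[0,0,0],[0,0,0.013],1],[[0,0,0],[0,0,0.006],1],[[0,0,0],[0,0,0.005],1],[[0,0,0],[0,0,0.004],1],[[0,0,0],[0,0,0.004],1],[[0,0,0],[0,0,0.003],1],[[0,0,0],[0,0,0],1],[[0,0,0],[0,0,0],1],[[0,0,0],[0,0,0],1]]}}

```text
time_s: 31.4
eef_pos: [0.5632, -0.1193, 0.076]
orientation: [[-0.019, 1.0, -0.024], [1.0, 0.019, 0.002], [0.003, -0.024, -1.0]]
wrist_force: [-22.6, -3.2, 4.8]
finger_gap: 0.0008
```

>>> {"name": "play_rows", "arguments": {"deltas": [[[0,0,0],[0,0,0.0025],1],[[0,0,0],[0,0,0],1],[[0,0,0],[0,0,0],1]]}}

```text
time_s: 31.65
eef_pos: [0.5627, -0.1193, 0.0736]
orientation: [[-0.019, 0.999, -0.026], [1.0, 0.019, 0.003], [0.003, -0.025, -1.0]]
wrist_force: [-25.1, -4.6, 6.4]
finger_gap: 0.0004
```

There is an unexpected sideways force: the tip has slid off beside the bar. I'll lift at once and look.

>>> {"name": "play_rows", "arguments": {"deltas": [[[0,0,0],[0,-0.006,0],1],[[0,0,0],[0,-0.004,0],1],[[0,0,0],[0,0,-0.01],1],[[0,0,0],[0,0,-0.02],1],[[0,0,0],[0,0,-0.03],1],[[0,0,0],[0,0,-0.03],1],[[0,0,0],[0,0,-0.03],1],[[0,0,0],[0,0,0],1],[[0,0,0],[0,0,0],1]]}}

```text
time_s: 32.4
eef_pos: [0.5644, -0.1205, 0.2014]
orientation: [[-0.018, 1.0, 0.006], [1.0, 0.018, -0.002], [-0.002, 0.006, -1.0]]
wrist_force: [0.2, -0.7, 0.2]
finger_gap: 0.0006
```

```bash
python3 bub.py; python3 - <<'E'
from h import *
im,d,p=snap('wrist','w8.png'); go([.57,-.117,.12],1.588)
for v in range(60,260,20):
    k=[u for u in range(270,400) if .067<dep(p,d,u,v)[2]<.13]
    if len(k)>3: k=np.array(k); print(v,k.min(),k.max(),dep(p,d,np.median(k),v).round(4))
s,_,_=snap('scene')
cv2.imwrite('pics/w8.png',np.hstack([cv2.resize(im,(480,300)),cv2.resize(s[160:270,170:350],(320,300))])[:,:,::-1])
E
```

```text
top ellipse [0.5343 0.0659 0.05  ] [62.6 63.6] ring 289 [0.5348 0.0667 0.05  ] [0.5 0.8] bub 263 [0.5343 0.0658 0.05  ] [ 0.  -0.1]
scene ellipse [0.5319 0.0669 0.05  ] [52.1 78.1] bub 388 [0.531  0.0666 0.05  ] [-0.9 -0.3]
 at [ 0.5623 -0.1197  0.1974] yawx 1.588 turn [-0.0006 -0.0004  0.0003] then shift [ 0.2634 -0.0389  0.1884] gap 0.0006 F [-0.5  0.2 -0.7] t 32.5
 at [ 0.5618 -0.1196  0.1966] yawx 1.588 turn [-0.002  -0.001   0.0002] then shift [0.0025 0.0082 0.0766] gap 0.0003 F [ 0.9 -0.4  0.3] t 32.5
60 319 330 [ 0.5664 -0.0117  0.0762]
80 319 330 [ 0.5668 -0.0273  0.0761]
100 319 329 [ 0.5668 -0.0434  0.0761]
120 319 329 [ 0.5672 -0.0599  0.0766]
140 319 329 [ 0.5676 -0.0771  0.0759]
160 319 329 [ 0.568  -0.0947  0.0766]
180 319 328 [ 0.5681 -0.1136  0.0745]
200 318 328 [ 0.5681 -0.1324  0.0755]
220 318 328 [ 0.5685 -0.1516  0.0767]
```

View pics/w8.png

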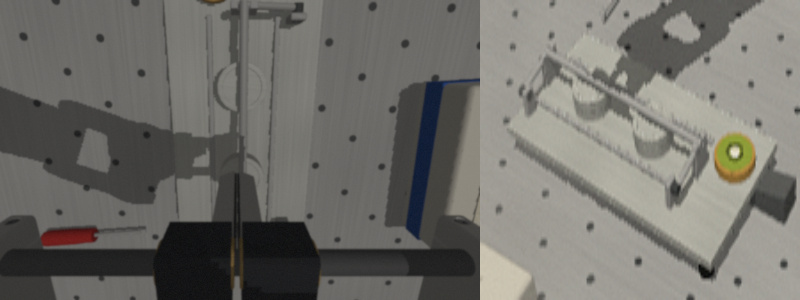

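The bar lies along the row's middle, its top at z 0.076 (76 mm expected when fully down). The tins stand flat and the bubble is centred at (735,152). One last numeric check of bar height relative to the lids, plus tin positions and bystanders.

```bash
python3 - <<'E'
from h import *
im,d,p=load('wrist')
H,W=d.shape; uu,vv=np.meshgrid(np.arange(W),np.arange(H))
P=(np.linalg.inv(p['K'])@np.stack([uu.ravel(),vv.ravel(),np.ones(H*W)]))*d.ravel()
X=(p['R'].T@(P-p['t'][:,None])).T.reshape(H,W,3)
def med(c,r,lo,hi):
    q=X[(np.hypot(X[...,0]-c[0],X[...,1]-c[1])<r)&(X[...,2]>lo)&(X[...,2]<hi)]; return len(q),np.median(q,0).round(4)
for nm,c in (('A',(.5676,-.057)),('B',(.5694,-.1778))): print(nm,'lid',med(c,.034,.055,.067))
print('plate',med((.50,-.06),.02,.02,.05))
m=(X[...,2]>.068)&(X[...,2]<.082)&(abs(X[...,0]-.568)<.02)&(uu<400)&(vv<235); b=X[m]; print('bar top',np.percentile(b[:,2],[50,90]),len(b))
a=cv2.imread('pics/top0.png'); t,_,_=load('top'); t=t[:,:,::-1]
df=cv2.absdiff(a,t).max(2)
for nm,(u,v) in dict(wafer=(194,185),obj=(231,154),packer=(239,265),driver=(443,270),bigwedge=(295,272)).items(): print(nm,df[v-12:v+12,u-12:u+12].mean().round(1))
E
```

```text
A lid (2717, array([ 0.5607, -0.0571,  0.0602]))
B lid (1023, array([ 0.5787, -0.1633,  0.0602]))
plate (1350, array([ 0.4999, -0.0596,  0.0357]))
bar top [0.07470334 0.07608184] 2999
wafer 5.9
obj 5.5
packer 6.2
driver 5.8
bigwedge 4.2
```

```bash
python3 -c "
from h import *
print(manip.job_done())"
```

```text
the job is handed in; nothing more can be done
None
```

I levelled the plate with the small grey wedge, stood both tins in the row, closed the bail over them and handed the job in at about 33 s on the robot's clock. No verdict was reported.

**Last checks:**

| Item | Reading |
|---|---|
| Bubble | Within about 1 mm of the ring's centre in both the top and scene views |
| Tins | Only two were present; both stood between the rails with lids at z 60 mm (61 expected), released at x within about 1 mm of the row's middle line |
| Bail bar | Top at z 75–76 mm (76 when fully down), 15–16 mm above the lids (15 expected) |
| Bystanders | Unchanged in the top image |
| Gripper | Shut, about 0.2 m above the bench and touching nothing |

**What went wrong:**
- **Bail press:** once the bar was down, the closed fingertips slid off beside it and pushed sideways with about 25 N. I lifted at once. The level reads the same place as before the press, so the plate did not visibly shift.
- **Ring detection:** the automatic ring mask was unreliable in shadow and in the scene view. For the bubble I relied on the rim of the level and on looking at the picture.

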